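Take the pile apart and put each thing in its own tray

ROBOT

A 6-joint arm with a two-finger parallel gripper is mounted at the origin on a cart in front of the work surface, level with it; the furniture and walls round the work are solid. World frame = base frame: x ahead of the robot, y to its left, z up, the work surface at z = 0. Lengths are in m, angles in rad, forces in N, time in s.
With the tool pointing down it reaches from about 0.25 to 0.85 m from the base axis. Payload 12.5 kg.
Tool frame: the origin (TCP) lies at the very end of the fingers, on their centre line; the grasp point (between the pads) lies 19 mm behind it; z points along the fingers, y is the direction in which the jaws open and shut (so a half turn about z gives the same grasp; the last joint's range is limited). The gripper opens to 93 mm and grips with 3 to 60 N. Pads are 15 mm wide; open, the fingers measure 128 mm over their backs; the gripper's body (75 mm by 188 mm) begins 65 mm behind the grasp point.
Start: joints at [1.227, 0.351, 1.652, -0, 1.139, -0.085], TCP at [0.141, 0.532, 0.219] pointing down, gripper open.
Joint ranges: [-2.75, 2.75], [-0.79, 2.1], [0.01, 2.65], [-1.57, 4.71], [0.07, 3.14], [-2.87, 2.87]. Speed limits (rad/s): [2.22, 2.22, 2.79, 3.14, 3.14, 3.14].

INTERFACE

Orientations are given as a unit quaternion [w, x, y, z].
In Python, from cell import ctrl gives the robot as it stands.
- The arm moves only by the tool arm_command, never from a script. Its argument "series" is a list of rows, each a list of 3 entries, a list of its own where there are three numbers: the closure, from -1 (fully open) to 1 (shut), so that 0 is half open, then the shift along the world's x, y, z scaled (see below), then the turn about the world's z scaled (see below). A call has exactly 10 rows; each row shifts and turns the commanded pose from where the row before left it; what a row does not reach is not made up. The controller multiplies each number of a shift by 0.025 m and each number of a turn by pi rad. A row lasts 1/12 s, in which the tool goes at most 41.7 mm and 7.16 degrees, less where a joint would pass 70% of its speed; a pose out of reach is approached as far as the arm can. A call with a number of a shift or a turn outside -1 to 1 is refused whole. A call with a gripper value outside its range is refused whole. The fingers move at their own pace and stop on an object; "newtons" is the grip in N (left out, the last holds). Time passes only in rows, so rows that do not move let the fingers close, or fill a call up. It gives the time, the measured TCP pose, the force and the opening at its end, in the units of the state.
- ctrl.get_obs(): the state, without advancing time (a new reading comes with each control period).
- ctrl.get_image(name): name is "side" or "top" or "wrist"; returns a dict with "pixels" (420x560x3 uint8, red, green, blue), "camera_matrix" (3x3 intrinsics, pixels), "cam_to_world" (4x4, takes a point from camera to world coordinates); the wrist camera has in their place "hand_eye" (4x4, takes a point from camera to tool coordinates, whose origin is the TCP and whose axes are the flange's). Camera axes: x right, y up, looking along -z (the intrinsics and any distortion apply to the point x, -y, -z); pixel columns grow to the right and rows downward; lengths in m; the calibration is good to about 2 mm. The wrist camera is an equidistant fisheye: a pixel r from the principal point sees the ray r / f radians off the axis. A picture is of the moment at which its call begins: read the wrist's pose just before it. There is no depth.
- ctrl.sign_off(): hands the job in, once; it reports no verdict.
The state is a dict: "t": time; "joint_positions": joint angles; "qd": joint speeds; "effort": joint torques, N m; "position": TCP position; "orientation": TCP orientation; "force": force on the tool from outside, world axes, zero at the start; "moment": the same for the moment, N m; "grip_width": opening from 0.0 (shut) to 1.0 (fully open).
Only numpy, scipy, OpenCV 4.12 (cv2) and the standard library are available. Lean on these libraries where they do the work, as an engineer would, in place of code of your own. Each camera call takes 0.05 s, during which the arm holds its last target.

TASK

Someone has piled the bench things on top of one another. Take the pile apart and set each thing down flat in the tray that is made for it: the black lighter in the narrow tray, the green label roll in the round tray, the white timer in the square tray and the pipette tip box in the large oblong tray. Keep everything upright all the time so that nothing falls or tips over, set each thing down rather than dropping it, and leave the red-capped bottle and the screwdriver where they are.

Things in the scene. Friction and masses are not known exactly. Their poses are not given: they have to be found in the camera images.
- gas_lighter_center (a point): Black lighter block, 26 x 75 x 11 mm (x, y, z), lying flat across the label roll on top of the pile; long along its y. The point is its centre, 5.5 mm above its underside; z up. Grip across its 26 mm width (x). 60 g
- label_roll_center (a point): Green roll of labels (treat its hole as closed: grip it round the outside), 52 mm across and 22 mm high, lying flat on the timer. The point is its centre, 11 mm above its underside; z up. 30 g
- timer_center (a point): White lab timer, 62 x 62 mm square, 18 mm high (its buttons and display look up to 3 mm higher), lying face up on the tip box. The point is its centre, 9 mm above its underside; x and y along its sides, z up. 70 g
- tip_box_center (a point): Closed pipette tip box, teal below and clear above, the bottom of the pile, standing on the worktop: 66 x 110 x 72 mm (x, y, z); the lid does not open. The point is its centre, 36 mm above its underside; long along its y, z up. Grip across its 66 mm width (x). 160 g. Beware: a tall black computer tower (over 0.4 m) stands on the worktop to the left of and behind the pile, its nearest corners at about x 0.47, y 0.35 and x 0.75, y 0.18; lead the arm round its front
- narrow_tray_floor (a point): Narrow grey tray for the lighter, with a blue lining, fixed to the worktop. The point is the centre of its inner floor, 3 mm above the worktop; inside 46 x 96 mm (x, y), lip 4 mm above the inner floor, walls 3 mm thick; long along its y
- round_tray_floor (a point): Round grey tray for the label roll, with a blue lining, fixed to the worktop. The point is the centre of its inner floor, 3 mm above the worktop; inside 72 mm across, lip 5 mm above the inner floor, wall 3 mm thick
- square_tray_floor (a point): Square grey tray for the timer, with a blue lining, fixed to the worktop. The point is the centre of its inner floor, 3 mm above the worktop; inside 82 x 82 mm, x and y along its sides, lip 5 mm above the inner floor, walls 3 mm thick
- oblong_tray_floor (a point): Large oblong grey tray for the tip box, with a blue lining, fixed to the worktop. The point is the centre of its inner floor, 3 mm above the worktop; inside 86 x 130 mm (x, y), lip 9 mm above the inner floor, walls 3 mm thick; long along its y
- reagent_bottle_center (a point): White reagent bottle with a red cap, 66 mm across and 150 mm high, standing at the front left of the pile; to be left alone. The point is its centre, 75 mm above its underside
- screwdriver_center (a point): Screwdriver with an orange-red handle, 189 mm long, 22 mm high, lying near the front edge; to be left alone. The point is the middle of its handle; its shaft points along its -y

How it is judged:
At the end, for the whole second after the job is handed in: The lighter lies in the narrow tray, the label roll in the round tray, the timer in the square tray and the tip box in the oblong tray, each flat on the tray's floor (height within 3.5 mm, tilt under 0.08 rad), its centre within 15 mm of the tray's centre, released and at rest (horizontal distance between tip_box_center and oblong_tray_floor below 0.015 m and z of tip_box_center in the frame of oblong_tray_floor between 0.0325 and 0.0395 m and angle between each of tip_box_center, timer_center, label_roll_center, gas_lighter_center's own z axis and vertical below 0.08 rad and linear speed of each of tip_box, timer, label_roll, gas_lighter below 0.02 m/s and horizontal distance between timer_center and square_tray_floor below 0.015 m and z of timer_center in the frame of square_tray_floor between 0.0055 and 0.0125 m and horizontal distance between label_roll_center and round_tray_floor below 0.015 m and z of label_roll_center in the frame of round_tray_floor between 0.0075 and 0.0145 m and horizontal distance between gas_lighter_center and narrow_tray_floor below 0.015 m and z of gas_lighter_center in the frame of narrow_tray_floor between 0.002 and 0.009 m); the robot touches nothing.
It fails at once if a thing from the pile is tipped by more than 0.6 rad (angle between any of tip_box_center, timer_center, label_roll_center, gas_lighter_center's own z axis and vertical above 0.6 rad).
It fails at once if a thing from the pile is dropped from more than about 3 cm (it comes within 4 cm of the worktop faster than 0.8 m/s) ((linear speed of tip_box above 0.8 m/s and height (world z) of tip_box_center below 0.078 m) or (linear speed of timer above 0.8 m/s and height (world z) of timer_center below 0.051 m) or (linear speed of label_roll above 0.8 m/s and height (world z) of label_roll_center below 0.053 m) or (linear speed of gas_lighter above 0.8 m/s and height (world z) of gas_lighter_center below 0.0475 m)).
It fails at once if the red-capped bottle or the screwdriver is moved by more than 25 mm (distance of any of reagent_bottle_center, screwdriver_center from where it was at the start of the episode above 0.025 m).
It also fails if it takes over 125 s, if anything falls off the work surface, if the arm or the gripper's body presses on something with over 40 N, if the wrist force passes 120 N, or if a joint passes its speed limit or range.

## Working session

There is one attempt and no reset: what is moved stays moved. The work goes in short steps, Python scripts to look and compute and a tool call to move; the robot and the scene stay as the last step left them, time stands still between calls to the robot, and variables do not carry over. Pictures are saved under pics/ and viewed, and the job is handed in when it is done.

Besides the shell and the picture viewer there is one more tool, called after "Call:" as name(argument=value, ...), one argument or row to a line, values as JSON. arm_command: Moves the arm, as the interface text tells. Shifts and turns lie within -1 to 1; 1 stands for 0.025 m of shift or pi rad of turn. Its arguments: {"type":"object","properties":{"series":{"type":"array"},"newtons":{"type":"number"}},"required":["series"]}

```bash
ls; mkdir -p pics; python3 - <<'E'
from cell import ctrl
import cv2,numpy as np
o=ctrl.get_obs();print({k:np.round(v,3).tolist() for k,v in o.items()})
for n in ["side","top","wrist"]:
    d=ctrl.get_image(n);cv2.imwrite(f"pics/{n}0.png",d["pixels"][:,:,::-1])
    for k in d:
        if k!="pixels":print(n,k,np.round(d[k],4).tolist())
E
```

```text
pics
{'t': 0.0, 'joint_positions': [1.227, 0.351, 1.652, -0.0, 1.139, -0.085], 'qd': [-0.001, 0.002, -0.002, -0.001, 0.0, -0.0], 'effort': [0.001, -49.733, -28.525, 0.07, 0.026, -0.0], 'position': [0.141, 0.531, 0.218], 'orientation': [-0.0, 0.129, 0.992, -0.001], 'force': [0.192, 0.714, -0.629], 'moment': [-0.001, -0.011, 0.018], 'grip_width': 1.001}
side camera_matrix [[391.5738, 0.0, 278.7797], [0.0, 391.5738, 203.778], [0.0, 0.0, 1.0]]
side cam_to_world [[-0.9121, 0.1715, -0.3723, 0.1622], [-0.4099, -0.3988, 0.8204, 0.713], [-0.0078, 0.9009, 0.434, 0.5005], [0.0, 0.0, 0.0, 1.0]]
top camera_matrix [[399.3461, 0.0, 273.9358], [0.0, 399.3461, 211.3093], [0.0, 0.0, 1.0]]
top cam_to_world [[-0.0288, 0.9912, -0.1288, 0.36], [-0.9993, -0.0315, -0.0191, -0.0444], [-0.023, 0.1282, 0.9915, 1.081], [0.0, 0.0, 0.0, 1.0]]
wrist camera_matrix [[325.1923, 0.0, 278.5024], [0.0, 325.1923, 210.8211], [0.0, 0.0, 1.0]]
wrist hand_eye [[-0.0002, 0.9596, 0.2814, 0.0773], [1.0, 0.0002, -0.0002, 0.0003], [-0.0002, 0.2814, -0.9596, -0.1675], [0.0, 0.0, 0.0, 1.0]]
```

View pics/side0.png

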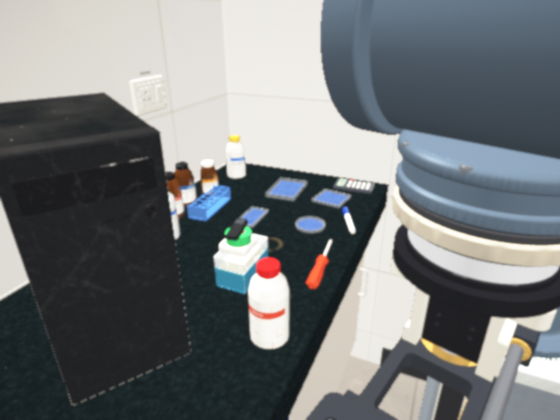

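View pics/top0.png

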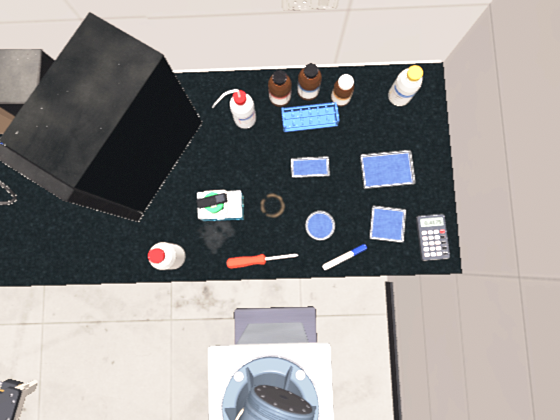

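View pics/wrist0.png

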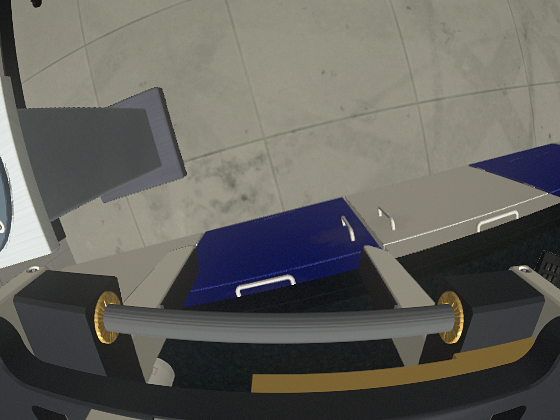

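```bash
cat > h.py <<'E'
import numpy as np,cv2
def cam(d,obs=None):
    K=np.array(d["camera_matrix"])
    if "cam_to_world" in d: return K,np.array(d["cam_to_world"]),False
    from scipy.spatial.transform import Rotation as R
    q=obs["orientation"];T=np.eye(4);T[:3,:3]=R.from_quat([q[1],q[2],q[3],q[0]]).as_matrix();T[:3,3]=obs["position"]
    return K,T@np.array(d["hand_eye"]),True
def ray(c,u,v):
    K,T,fe=c
    x=(u-K[0,2])/K[0,0];y=(v-K[1,2])/K[1,1]
    if fe:
        r=np.hypot(x,y);s=np.sin(r)/r if r>1e-9 else 1;d=np.array([x*s,-y*s,-np.cos(r)])
    else: d=np.array([x,-y,-1.]);d/=np.linalg.norm(d)
    return T[:3,3],T[:3,:3]@d
def onz(c,u,v,z):
    o,d=ray(c,u,v);return o+d*(z-o[2])/d[2]
def proj(c,p):
    K,T,fe=c
    q=np.linalg.inv(T)@np.r_[p,1];x,y,z=q[0],-q[1],-q[2]
    if fe:
        r=np.hypot(x,y);t=np.arctan2(r,z);s=t/r if r>1e-9 else 1/z
        return np.array([K[0,0]*x*s+K[0,2],K[1,1]*y*s+K[1,2]])
    return np.array([K[0,0]*x/z+K[0,2],K[1,1]*y/z+K[1,2]])
def tri(rs):
    A=np.zeros((3,3));b=np.zeros(3)
    for o,d in rs:
        M=np.eye(3)-np.outer(d,d);A+=M;b+=M@o
    p=np.linalg.solve(A,b);return p,[float(np.linalg.norm((np.eye(3)-np.outer(d,d))@(p-o))) for o,d in rs]
def save(d,name,crop=None,k=1):
    im=d["pixels"][:,:,::-1].copy()
    if crop:
        x,y,w,h=crop;im=im[y:y+h,x:x+w];im=cv2.resize(im,None,fx=k,fy=k,interpolation=cv2.INTER_CUBIC)
        for i in range(0,w,10):
            cv2.line(im,(i*k,0),(i*k,8 if i%50 else 16),(0,255,255),1)
            if i%20==0: cv2.putText(im,str(x+i),(i*k,28),0,.4,(0,255,255),1)
        for i in range(0,h,10):
            cv2.line(im,(0,i*k),(8,i*k),(0,255,255),1)
            if i%20==0: cv2.putText(im,str(y+i),(10,i*k+4),0,.4,(0,255,255),1)
    cv2.imwrite("pics/"+name+".png",im)
E
python3 - <<'E'
from cell import ctrl
from h import *
d=ctrl.get_image("top");save(d,"tp",(130,170,160,110),5);save(d,"tt",(280,140,160,110),5)
s=ctrl.get_image("side");save(s,"sp",(200,210,130,100),6)
E
```

```text
(no output)
```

View pics/tp.png

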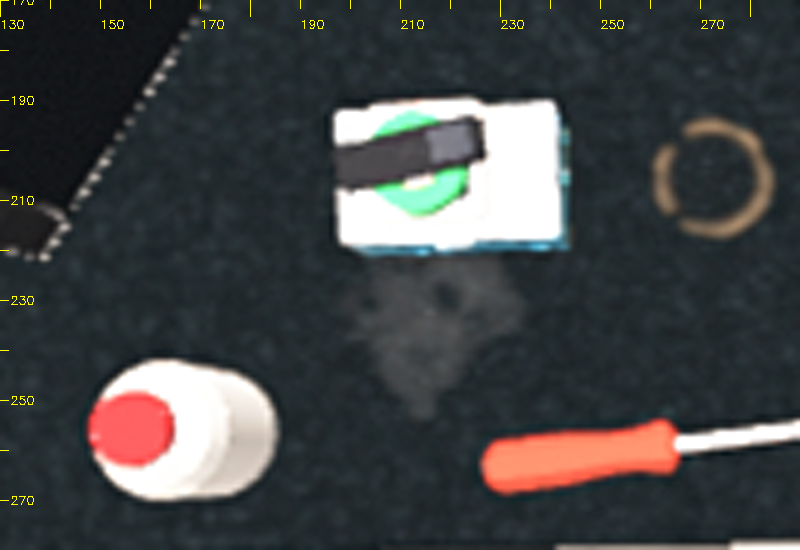

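View pics/tt.png

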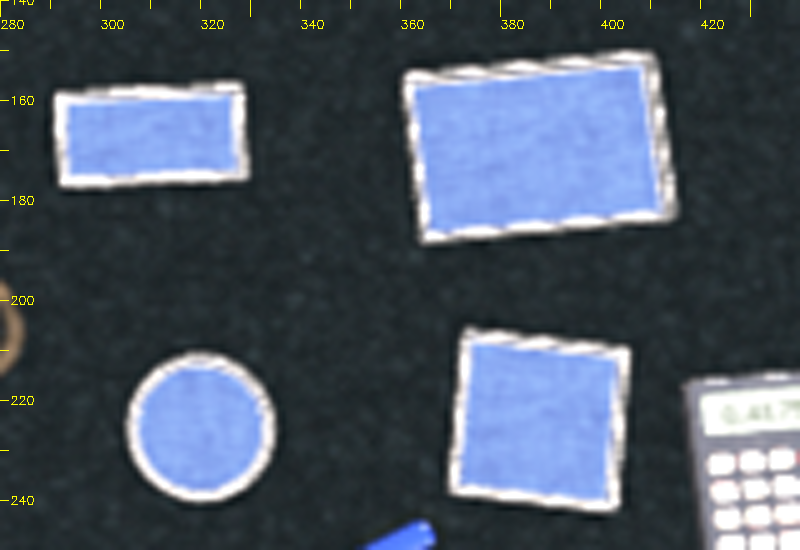

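View pics/sp.png

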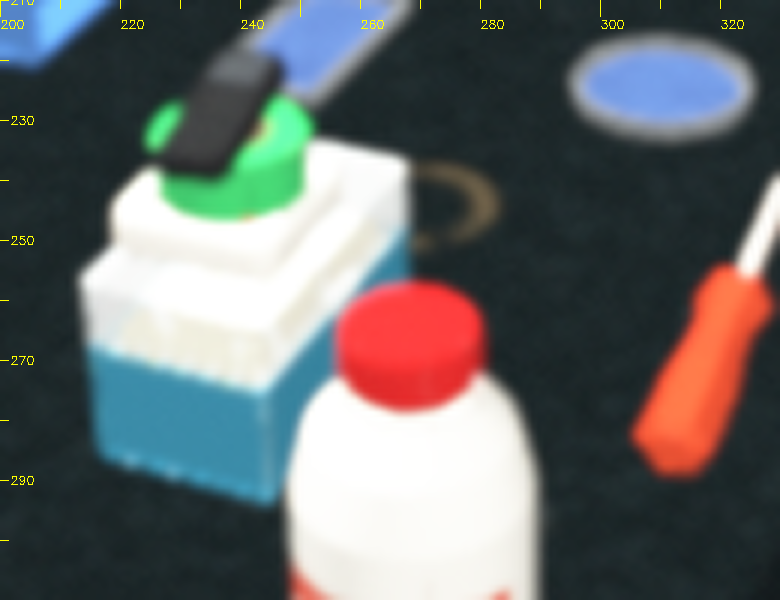

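```bash
cat > m.py <<'E'
from cell import ctrl
from h import *
t=ctrl.get_image("top");s=ctrl.get_image("side");ct=cam(t);cs=cam(s)
P=lambda px,py:(130+px/5,170+py/5)
L=[P(480,117),P(486,158),P(340,188),P(337,148)]
w=np.array([onz(ct,*p,.123) for p in L]);print("lighter",np.round(w,4).tolist(),w.mean(0),np.linalg.norm(w[0]-w[1]),np.linalg.norm(w[1]-w[2]))
v=(w[0]+w[1]-w[2]-w[3]);print("yaw of long (deg from +y)",np.degrees(np.arctan2(-v[0],v[1])))
S=lambda px,py:(200+px/6,210+py/6)
for a,b in [(P(480,117),S(215,48)),(P(486,158),S(288,66))]:
    print("tri far end",tri([ray(ct,*a),ray(cs,*b)]))
# roll center: green ellipse edges in top
print("box corners",)
for p in [(334,112),(558,100),(566,238),(340,245)]: print(P(*p),onz(ct,*P(*p),.072),onz(ct,*P(*p),.09))
for p in [(418,110),(422,215),(468,185)]: print("roll",onz(ct,*P(*p),.112))
# trays
im=cv2.cvtColor(t["pixels"],cv2.COLOR_RGB2HSV)
def blobs(im,c,reg):
    m=cv2.inRange(im,(100,90,120),(125,255,255));x0,y0,x1,y1=reg;mm=np.zeros_like(m);mm[y0:y1,x0:x1]=m[y0:y1,x0:x1]
    cs_,_=cv2.findContours(mm,cv2.RETR_EXTERNAL,cv2.CHAIN_APPROX_NONE);out=[]
    for k in cs_:
        if cv2.contourArea(k)<150: continue
        M=cv2.moments(k);u=(M["m10"]/M["m00"],M["m01"]/M["m00"])
        pts=np.array([onz(c,*q[0],.003)[:2] for q in k])
        r=cv2.minAreaRect((pts*1000).astype(np.float32))
        out.append((u,onz(c,*u,.003),r))
    return out
A=blobs(im,ct,(280,150,420,250));B=blobs(cv2.cvtColor(s["pixels"],cv2.COLOR_RGB2HSV),cs,(235,175,355,235))
for a in A:
    print(np.round(a[0],1),np.round(a[1],4),np.round(a[2][0],1),np.round(a[2][1],1),round(a[2][2],1))
for a in B:print("side",np.round(a[0],1),np.round(a[1],4))
for a in A:
    b=min(B,key=lambda b:np.linalg.norm(b[1]-a[1]));p,e=tri([ray(ct,*a[0]),ray(cs,*b[0])]);print("tri",np.round(p,4),np.round(e,4))
E
python3 m.py
```

```text
lighter [[0.5322, 0.0897, 0.123], [0.5119, 0.0871, 0.123], [0.4994, 0.1585, 0.123], [0.5192, 0.1599, 0.123]] [0.51569237 0.12380611 0.123     ] 0.02051139151850945 0.07250665224952575
yaw of long (deg from +y) -169.7881893488089
tri far end (array([0.53707022, 0.09217117, 0.12057917]), [0.004753906958781572, 0.004753906958781623])
tri far end (array([0.51420891, 0.08849621, 0.11724443]), [0.0015002226056542124, 0.0015002226056541328])
box corners
(196.8, 192.4) [0.54649908 0.17224309 0.072     ] [0.54317151 0.16837861 0.09      ]
(241.6, 190.0) [0.54895339 0.05655247 0.072     ] [0.54558204 0.05475185 0.09      ]
(243.2, 217.6) [0.47742931 0.05378486 0.072     ] [0.47533391 0.05203361 0.09      ]
(198.0, 219.0) [0.47746691 0.1694382  0.072     ] [0.47537083 0.16562375 0.09      ]
roll [0.53873505 0.1219551  0.112     ]
roll [0.48635895 0.12047595 0.112     ]
roll [0.50050459 0.09764679 0.112     ]
[319.6 225.3] [ 0.4579 -0.146   0.003 ] [ 458.3 -146.3] [60.9 63.5] 42.9
[387.2 223.7] [ 0.4566 -0.3277  0.003 ] [ 456.6 -327.3] [75.1 75.3] 81.3
[309.6 166.9] [ 0.6204 -0.1256  0.003 ] [ 620.5 -125.6] [39.1 87.9] 1.1
[386.7 169.3] [ 0.6063 -0.336   0.003 ] [ 606.5 -335.9] [ 78.8 122.8] 3.6
side [309.9 223.9] [ 0.4633 -0.1479  0.003 ]
side [331.4 197.5] [ 0.461  -0.3302  0.003 ]
side [286.6 188.2] [ 0.6132 -0.3418  0.003 ]
tri [ 0.4599 -0.1452  0.0049] [0.0023 0.0023]
tri [ 0.4581 -0.3267  0.0049] [0.0017 0.0017]
tri [ 0.5398 -0.1396  0.015 ] [0.0773 0.0773]
tri [ 0.6076 -0.3343  0.0066] [0.0022 0.0022]
```

Call:
arm_command(
  series=[
    [-1,[0.4,-0.8,0.4],-0.018],
    [-1,[0.4,-0.8,0.4],-0.018],
    [-1,[0.4,-0.8,0.4],-0.018],
    [-1,[0.4,-0.8,0.4],-0.018],
    [-1,[0.4,-0.8,0.4],-0.018],
    [-1,[0.4,-0.8,0.4],-0.018],
    [-1,[0.4,-0.8,0.4],-0.018],
    [-1,[0.4,-0.8,0.4],-0.018],
    [-1,[0.4,-0.8,0.4],-0.018],
    [-1,[0.4,-0.8,0.4],-0.018],
  ],
)

```text
t: 1.18
position: [0.241, 0.3306, 0.3192]
orientation: [0.0, 0.402, 0.916, 0.0]
force: [-0.1, 0.5, 0.6]
grip_width: 1.001
```

Call:
arm_command(
  series=[
    [-1,[0.4,-0.8,0],-0.018],
    [-1,[0.4,-0.8,0],-0.018],
    [-1,[0.4,-0.8,0],-0.018],
    [-1,[0.4,-0.8,0],-0.018],
    [-1,[0.4,-0.8,0],-0.018],
    [-1,[0.4,-0.8,0],-0.018],
    [-1,[0.4,-0.8,0],-0.018],
    [-1,[0.4,-0.8,0],-0.018],
    [-1,[0.4,-0.8,0],-0.018],
    [-1,[0.4,-0.8,0],-0.018],
  ],
)

```text
t: 2.02
position: [0.341, 0.1306, 0.3188]
orientation: [0.0, 0.641, 0.767, 0.0]
force: [-0.2, 0.3, 0.1]
grip_width: 1.002
```

Call:
arm_command(
  series=[
    [-1,[0.6,-0.04,0],0],
    [-1,[0.6,-0.04,0],0],
    [-1,[0.6,-0.04,0],0],
    [-1,[0.6,-0.04,0],0],
    [-1,[0.6,-0.04,0],0],
    [-1,[0.6,-0.04,0],0],
    [-1,[0.6,-0.04,0],0],
    [-1,[0.6,-0.04,0],0],
    [-1,[0.6,-0.04,0],0],
    [-1,[0.6,-0.04,0],0],
  ],
)

```text
t: 2.85
position: [0.4914, 0.1216, 0.3186]
orientation: [-0.0, 0.64, 0.768, -0.0]
force: [-0.6, 0.3, -0.5]
grip_width: 1.001
```

```bash
cat >> h.py <<'E'
def yawdeg(o):
    from scipy.spatial.transform import Rotation as R
    q=o["orientation"];y=R.from_quat([q[1],q[2],q[3],q[0]]).as_matrix()[:,1];return np.degrees(np.arctan2(y[1],y[0]))
def wsave(name,ctrl,crop=None,k=1):
    o=ctrl.get_obs();d=ctrl.get_image("wrist");save(d,name,crop,k)
    import pickle;pickle.dump((o,{a:np.array(b) for a,b in d.items()}),open("pics/"+name+".pkl","wb"))
    print(name,np.round(o["position"],4),"yaw",round(yawdeg(o),2));return o,d
def wload(name):
    import pickle;o,d=pickle.load(open("pics/"+name+".pkl","rb"));return cam(d,o)
E
python3 - <<'E'
from cell import ctrl
from h import *
o,d=wsave("w1",ctrl);save(d,"w1b",(180,110,200,150),4)
E
```

```text
w1 [0.4914 0.1216 0.3186] yaw 10.37
```

View pics/w1.png

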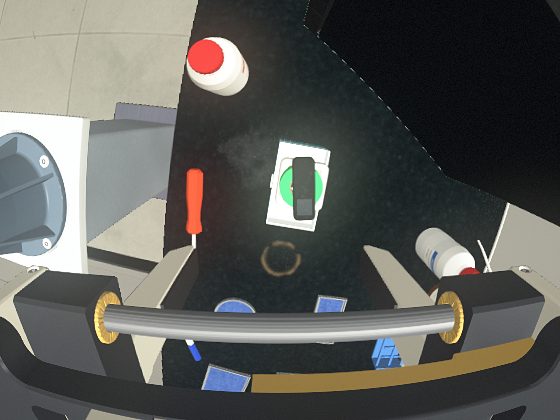

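View pics/w1b.png

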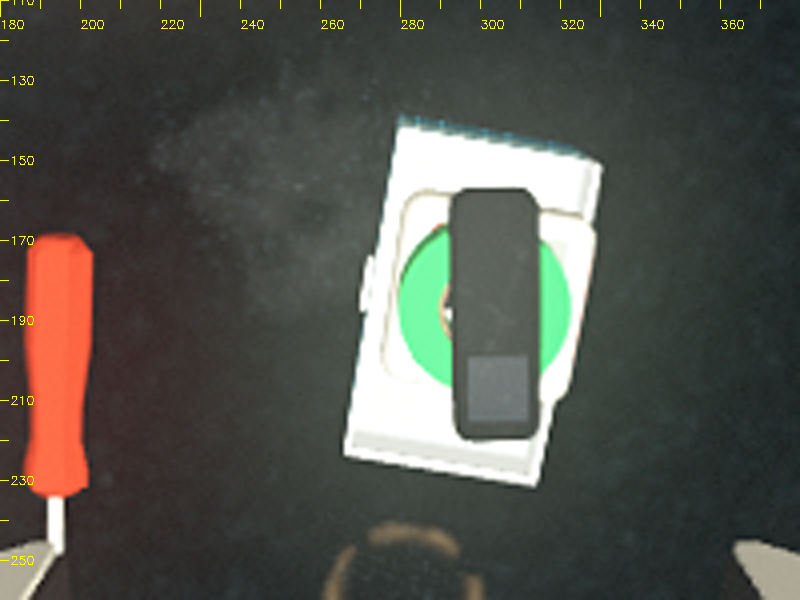

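```bash
cat > m2.py <<'E'
from h import *
c=wload("w1");ct_=None
P=lambda p:(180+p[0]/4,110+p[1]/4)
def rect(n,pts,z):
    w=np.array([onz(c,*P(p),z)[:2] for p in pts]);r=np.linalg.norm(np.roll(w,-1,0)-w,axis=1)
    v=w[0]+w[1]-w[2]-w[3]   # long: top minus bottom in image
    h=w[1]+w[2]-w[0]-w[3]
    print(n,"c",np.round(w.mean(0),4),"sides",np.round(r*1e3,1),"x-dir deg",np.round(np.degrees(np.arctan2(h[1],h[0])),1),"y-dir-90",np.round(np.degrees(np.arctan2(v[1],v[0]))-90,1))
    return w
rect("lighter",[(450,188),(538,188),(540,440),(453,440)],.123)
rect("timer",[(404,190),(598,220),(570,404),(381,376)],.090)
rect("box",[(398,127),(602,162),(538,487),(345,455)],.072)
w=np.array([onz(c,*P(p),.112)[:2] for p in [(398,300),(572,295)]]);print("roll",w,w.mean(0),np.linalg.norm(w[0]-w[1]))
e=[(398,300),(410,260),(440,230),(405,335),(425,372),(452,388),(540,385),(562,345),(572,295),(560,255),(542,236)]
w=np.array([onz(c,*P(p),.112)[:2] for p in e]);A=np.c_[2*w,np.ones(len(w))];s=np.linalg.lstsq(A,(w**2).sum(1),rcond=None)[0];print("circle",s[:2],np.sqrt(s[2]+s[0]**2+s[1]**2))
E
python3 m2.py
python3 - <<'E'
import sys;sys.path.insert(0,'.')
from h import *
from cell import ctrl
import os;os.chdir('.')
c=wload("w1");t=cam(ctrl.get_image("top"))
P=lambda p:(180+p[0]/4,110+p[1]/4);Q=lambda px,py:(130+px/5,170+py/5)
for a,b in [((540,440),(480,117)),((453,440),(486,158)),((450,188),(340,188)),((538,188),(337,148)),((602,162),(334,112)),((538,487),(558,100)),((345,455),(566,238)),((398,127),(340,245))]:
    p,e=tri([ray(c,*P(a)),ray(t,*Q(*b))]);print(np.round(p,4),np.round(e,4))
for n,p,z in [("bot",(281,95),0.0),("brown2 base",(308,93),0),("brown3",(340,100),0),("rack",(310,130),.03),("nozzle bottle",(246,126),0)]: print(n,onz(t,*p,z))
E
```

```text
lighter c [0.5217 0.1247] sides [24.8 74.3 25.7 74.1] x-dir deg 10.5 y-dir-90 12.0
timer c [0.5224 0.1233] sides [60.7 59.7 61.  59.3] x-dir deg 1.8 y-dir-90 3.6
box c [0.5196 0.1145] sides [ 66.3 111.7  66.4 110.7] x-dir deg 0.8 y-dir-90 1.2
roll [[0.49374773 0.12222389]
 [0.54394955 0.13311965]] [0.51884864 0.12767177] 0.051370614528844324
circle [0.51997044 0.12451738] 0.026512348905337685
[0.5376 0.0902 0.1202] [0.0048 0.0048]
[0.5142 0.0868 0.1236] [0.0024 0.0024]
[0.5009 0.1587 0.1207] [0.0011 0.0011]
[0.5247 0.1625 0.1097] [0.0032 0.0032]
[0.5481 0.1712 0.077 ] [0.0025 0.0025]
[0.5526 0.0572 0.0658] [0.0024 0.0024]
[0.4836 0.0544 0.0562] [0.0044 0.0044]
[0.4819 0.17   0.0636] [0.0037 0.0037]
bot [ 0.83225157 -0.05319625  0.        ]
brown2 base [ 0.83521356 -0.12980851  0.        ]
brown3 [ 0.81101306 -0.21903384  0.        ]
rack [ 0.71636823 -0.12867143  0.03      ]
nozzle bottle [0.74477061 0.0479934  0.        ]
```

Call:
arm_command(
  series=[
    [-1,[0.4,0.04,-0.3],0.0],
    [-1,[0.4,0.04,-0.6],0],
    [-1,[0.4,0.04,-0.8],0],
    [0,[0,0,-0.9],0],
    [0,[0,0,-0.9],0],
    [0,[0,0,-0.9],0],
    [0,[0,0,-0.8],0],
    [0,[0,0,-0.6],0],
    [0,[0,0,-0.5],0],
    [0,[0,0,0],0],
  ],
)

```text
t: 3.78
position: [0.5191, 0.1246, 0.1585]
orientation: [-0.001, 0.64, 0.768, -0.002]
force: [0.1, -0.6, 0.7]
grip_width: 0.547
```

```bash
python3 - <<'E'
from cell import ctrl
from h import *
o,d=wsave("w2",ctrl,(140,120,280,200),3)
E
```

```text
w2 [0.5191 0.1246 0.1585] yaw 10.39
```

View pics/w2.png

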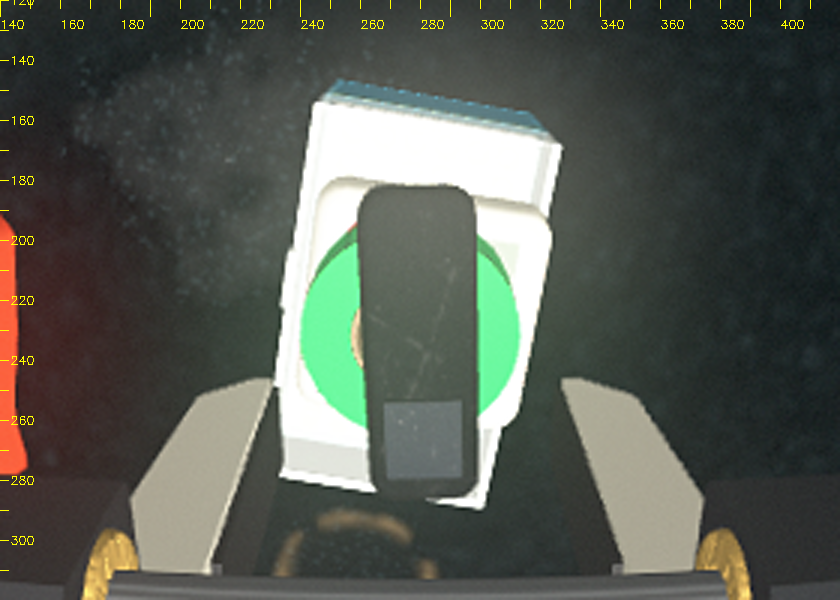

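```bash
python3 - <<'E'
from h import *
c=wload("w2");c1=wload("w1")
P=lambda p:(140+p[0]/3,120+p[1]/3);P1=lambda p:(180+p[0]/4,110+p[1]/4)
def rect(n,pts,z):
    w=np.array([onz(c,*P(p),z)[:2] for p in pts]);r=np.linalg.norm(np.roll(w,-1,0)-w,axis=1)
    v=w[0]+w[1]-w[2]-w[3];h=w[1]+w[2]-w[0]-w[3]
    print(n,"c",np.round(w.mean(0),4),np.round(r*1e3,1),np.round(np.degrees(np.arctan2(h[1],h[0])),1),np.round(np.degrees(np.arctan2(v[1],v[0]))-90,1))
A=[(359,187),(475,187),(479,495),(371,493)];B=[(450,188),(538,188),(540,440),(453,440)]
rect("lighter",A,.123)
rect("box",[(313,100),(562,145),(484,508),(280,476)],.072)
for a,b in zip(A,B): print(tri([ray(c,*P(a)),ray(c1,*P1(b))]))
print(proj(c,[.5191,.1246,.1585]))
E
```

```text
lighter c [0.521  0.1257] [24.6 73.9 25.6 73.3] 9.8 11.9
box c [0.5196 0.1148] [ 66.6 110.   61.4 110.5] 0.3 2.1
(array([0.50161752, 0.15879464, 0.1211047 ]), [0.00042857687025596875, 0.0004285768702560412])
(array([0.52618759, 0.16324013, 0.12008931]), [0.0003748401163141779, 0.000374840116314485])
(array([0.54228611, 0.08966914, 0.11927052]), [0.0003852559221888945, 0.00038525592218877905])
(array([0.51671516, 0.08488648, 0.11834922]), [0.0005279616040844958, 0.0005279616040843852])
[276.88089905 259.96531249]
```

Call:
arm_command(
  series=[
    [0,[0.08,0.04,-0.4],0.004],
    [0,[0,0,-0.4],0],
    [0,[0,0,-0.4],0],
    [0,[0,0,-0.3],0],
    [0,[0,0,-0.14],0],
    [0,[0,0,0],0],
    [1,[0,0,0],0],
    [1,[0,0,0],0],
    [1,[0,0,0],0],
    [1,[0,0,0],0],
  ],
  newtons=20,
)

```text
t: 4.67
position: [0.5228, 0.1257, 0.1205]
orientation: [0.0, 0.635, 0.772, 0.0]
force: [-0.1, -0.7, 0.1]
grip_width: 0.268
```

Call:
arm_command(
  series=[
    [1,[0,0,0],0],
    [1,[0,0,0],0],
    [1,[0,0,0],0],
    [1,[0,0,0],0],
    [1,[0,0,0.1],0],
    [1,[0,0,0.1],0],
    [1,[0,0,0.2],0],
    [1,[0,0,0.2],0],
    [1,[0,0,0.2],0],
    [1,[0,0,0],0],
  ],
)

```text
t: 5.5
position: [0.5233, 0.1258, 0.1414]
orientation: [0.001, 0.635, 0.772, 0.001]
force: [0.4, -0.7, -0.8]
grip_width: 0.27
```

```bash
python3 - <<'E'
from cell import ctrl
from h import *
o,d=wsave("w3",ctrl,(140,120,280,200),3)
save(ctrl.get_image("side"),"s3",(180,150,150,130),5)
E
```

```text
w3 [0.5233 0.1258 0.1414] yaw 11.09
```

View pics/w3.png

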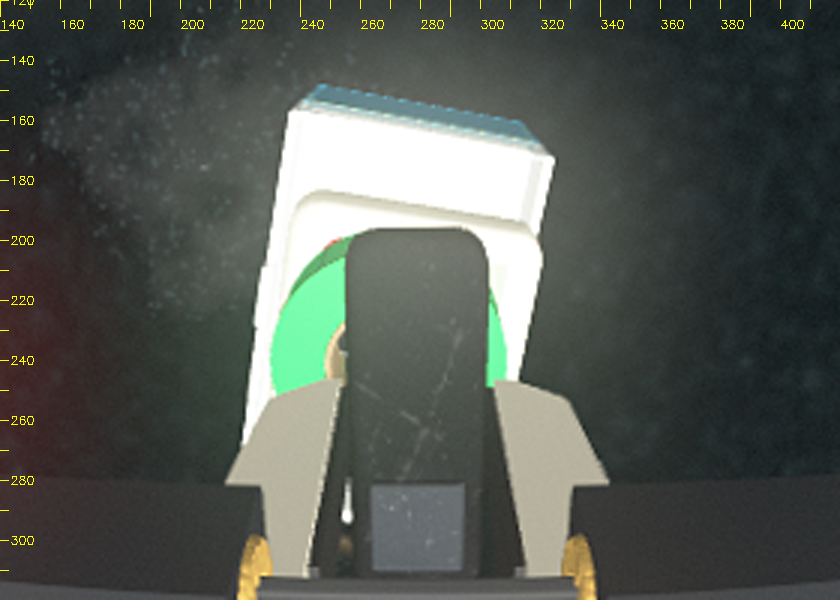

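View pics/s3.png

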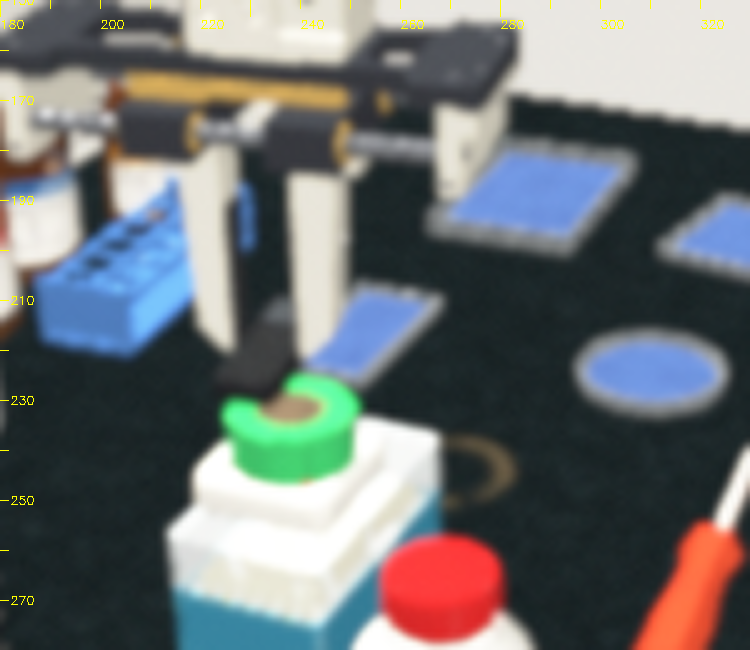

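Call:
arm_command(
  series=[
    [1,[0,0,-0.2],0],
    [1,[0,0,-0.2],0],
    [1,[0,0,-0.2],0],
    [1,[0,0,-0.1],0],
    [1,[0,0,-0.08],0],
    [1,[0,0,0],0],
    [0,[0,0,0],0],
    [0,[0,0,0],0],
    [0,[0,0,-0.06],0],
    [0,[0,0,-0.06],0],
  ],
)

```text
t: 6.43
position: [0.5228, 0.1257, 0.1175]
orientation: [0.0, 0.635, 0.772, 0.0]
force: [-0.9, 0.7, -0.0]
grip_width: 0.485
```

Call:
arm_command(
  series=[
    [0,[0,0,0],0],
    [0,[0,0,0],0],
    [1,[0,0,0],0],
    [1,[0,0,0],0],
    [1,[0,0,0],0],
    [1,[0,0,0],0],
    [1,[0,0,0],0],
    [1,[0,0,0],0],
    [1,[0,0,0],0],
    [1,[0,0,0],0],
  ],
  newtons=20,
)

```text
t: 7.27
position: [0.5227, 0.1257, 0.1177]
orientation: [0.0, 0.635, 0.772, 0.0]
force: [0.3, 0.3, 0.2]
grip_width: 0.278
```

```bash
python3 - <<'E'
from cell import ctrl
from h import *
o,d=wsave("w4",ctrl,(140,120,280,200),3)
save(ctrl.get_image("side"),"s4",(180,170,120,90),6)
E
```

```text
w4 [0.5227 0.1257 0.1177] yaw 11.09
```

View pics/s4.png

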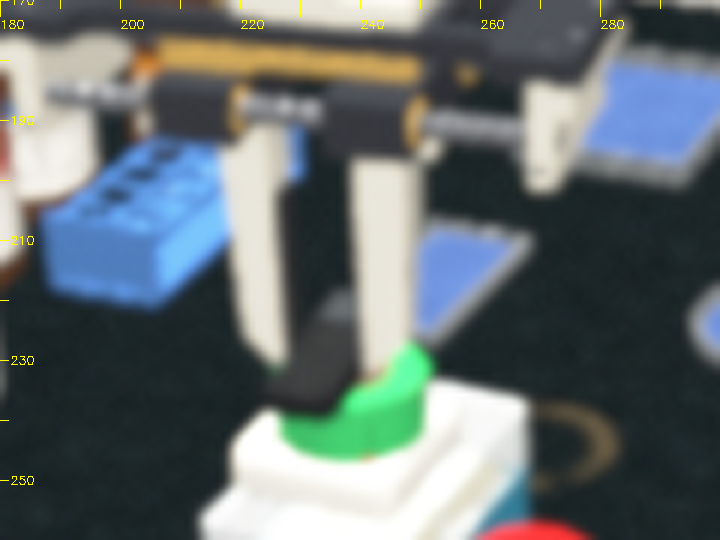

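Call:
arm_command(
  series=[
    [1,[0,0,0.1],0],
    [1,[0,0,0.3],0],
    [1,[0,0,0.4],0],
    [1,[0,0,0.4],0],
    [1,[0,0,0.4],0],
    [1,[0,0,0.3],0],
    [1,[0.2,-0.2,0.1],0],
    [1,[0.2,-0.4,0],0],
    [1,[0.2,-0.6,0],0],
    [1,[0.2,-0.6,0],0],
  ],
)

```text
t: 8.2
position: [0.5431, 0.0795, 0.1673]
orientation: [-0.0, 0.635, 0.772, -0.0]
force: [-1.0, 0.6, -0.7]
grip_width: 0.278
```

Call:
arm_command(
  series=[
    [1,[0.3,-0.8,0],-0.007],
    [1,[0.3,-0.8,0],-0.007],
    [1,[0.3,-0.8,0],-0.007],
    [1,[0.3,-0.8,0],-0.007],
    [1,[0.3,-0.8,0],-0.007],
    [1,[0.3,-0.8,0],-0.007],
    [1,[0.3,-0.8,0],-0.007],
    [1,[0.3,-0.8,0],-0.007],
    [1,[0.3,-0.8,0],0],
    [1,[0.3,-0.8,0],0],
  ],
)

```text
t: 9.03
position: [0.6178, -0.1215, 0.1669]
orientation: [-0.0, 0.701, 0.713, -0.0]
force: [0.2, 1.0, -0.5]
grip_width: 0.273
```

Call:
arm_command(
  series=[
    [1,[0.1,-0.2,-0.1],0],
    [1,[0,-0.06,-0.4],0],
    [1,[0,0,-0.6],0],
    [1,[0,0,-0.6],0],
    [1,[0,0,-0.6],0],
    [1,[0,0,-0.6],0],
    [1,[0,0,-0.4],0],
    [1,[0,0,0],0],
    [1,[0,0,0],0],
    [1,[0,0,0],0],
  ],
)

```text
t: 9.87
position: [0.6205, -0.1257, 0.0858]
orientation: [0.0, 0.701, 0.713, 0.0]
force: [1.1, -0.0, -0.9]
grip_width: 0.274
```

```bash
python3 - <<'E'
from cell import ctrl
from h import *
o,d=wsave("w5",ctrl)
save(ctrl.get_image("side"),"s5",(180,120,160,120),5)
E
```

```text
w5 [ 0.6205 -0.1257  0.0858] yaw 1.02
```

View pics/w5.png

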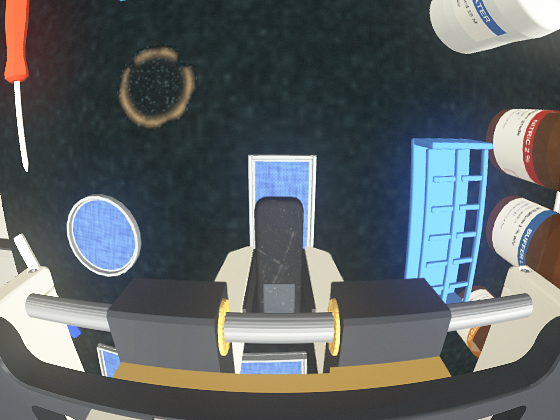

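View pics/s5.png

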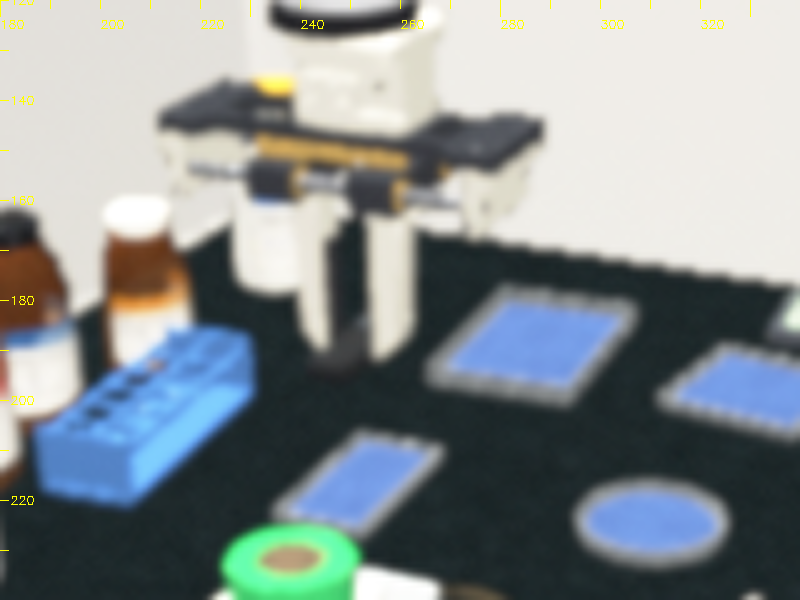

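```bash
python3 - <<'E'
from h import *
c=wload("w5")
for p in [(253,161),(312,161),(249,156),(316,156)]: print(p,onz(c,*p,.003),onz(c,*p,.007))
for p in [(68,240),(142,240),(104,195),(104,276)]: print("round rim",onz(c,*p,.008))
T=[.6205,-.1257]
print(proj(c,[.6205-.013,-.0885,.091]),proj(c,[.6205+.013,-.0885,.091]))
E
```

```text
(253, 161) [ 0.60111659 -0.08087096  0.003     ] [ 0.60141378 -0.08034029  0.007     ]
(312, 161) [ 0.64686177 -0.08001663  0.003     ] [ 0.64642786 -0.07949961  0.007     ]
(249, 156) [ 0.59799634 -0.0769809   0.003     ] [ 0.5983434  -0.07651241  0.007     ]
(316, 156) [ 0.64984209 -0.07600421  0.003     ] [ 0.64936055 -0.07555133  0.007     ]
round rim [ 0.42249924 -0.15149039  0.008     ]
round rim [ 0.50449364 -0.14744507  0.008     ]
round rim [ 0.47175039 -0.10769781  0.008     ]
round rim [ 0.45768029 -0.18628835  0.008     ]
[252.68011164 198.20719682] [303.10820119 199.04227349]
```

Call:
arm_command(
  series=[
    [1,[0.08,-0.08,-0.2],0],
    [1,[0,0,-0.4],0],
    [1,[0,0,-0.6],0],
    [1,[0,0,-0.6],0],
    [1,[0,0,-0.5],0],
    [1,[0,0,-0.4],0],
    [1,[0,0,-0.2],0],
    [1,[0,0,-0.08],0],
    [1,[0,0,0],0],
    [1,[0,0,0],0],
  ],
)

```text
t: 10.8
position: [0.6226, -0.1279, 0.0111]
orientation: [0.0, 0.701, 0.713, 0.0]
force: [-0.0, 0.1, -0.3]
grip_width: 0.271
```

```bash
python3 - <<'E'
from cell import ctrl
from h import *
o,d=wsave("w6",ctrl,(200,120,160,120),5)
E
```

```text
w6 [ 0.6226 -0.1279  0.0111] yaw 1.01
```

View pics/w6.png

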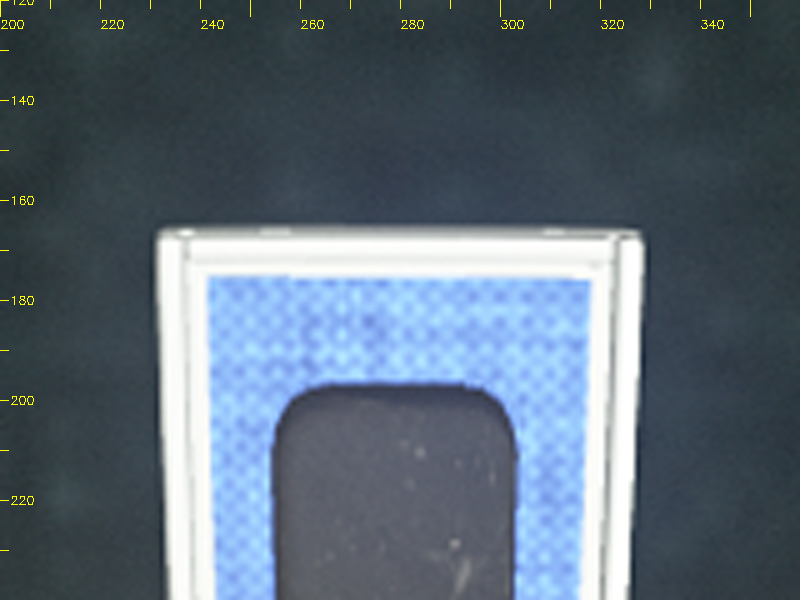

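Call:
arm_command(
  series=[
    [1,[0,0,-0.04],0],
    [1,[0,0,-0.04],0],
    [1,[0,0,-0.02],0],
    [1,[0,0,0],0],
    [1,[0,0,0],0],
    [0.2,[0,0,0],0],
    [0.2,[0,0,0],0],
    [0.2,[0,0,0],0],
    [0.2,[0,0,0],0],
    [0.2,[0,0,0],0],
  ],
)

```text
t: 11.68
position: [0.6222, -0.1278, 0.008]
orientation: [-0.0, 0.701, 0.713, -0.0]
force: [-0.3, -0.1, 0.8]
grip_width: 0.402
```

Call:
arm_command(
  series=[
    [0.2,[0,0,0.1],0],
    [0,[0,0,0.3],0],
    [0,[0,0,0.6],0],
    [-1,[0,0,0.8],0],
    [-1,[0,0,0.8],0],
    [-1,[0,0,0.8],0],
    [-1,[0,0,0.8],0],
    [-1,[-0.2,0.2,0.8],0],
    [-1,[-0.2,0.4,0.6],0],
    [-1,[-0.2,0.6,0.4],0],
  ],
)

```text
t: 12.52
position: [0.6075, -0.0982, 0.1605]
orientation: [0.001, 0.701, 0.713, 0.001]
force: [0.1, -0.4, 0.0]
grip_width: 0.952
```

```bash
python3 - <<'E'
from cell import ctrl
from h import *
o,d=wsave("w7",ctrl)
E
```

```text
w7 [ 0.6075 -0.0982  0.1605] yaw 0.95
```

View pics/w7.png

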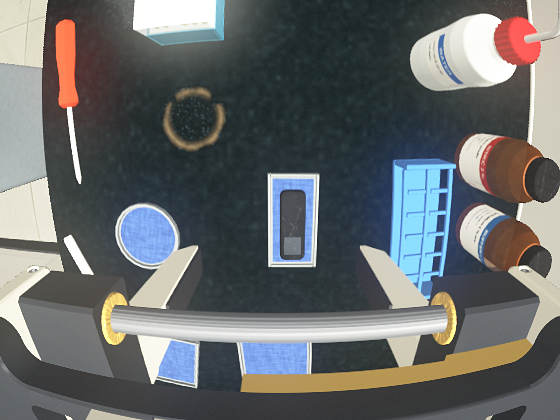

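Call:
arm_command(
  series=[
    [-1,[-0.2,0.7,0.3],0],
    [-1,[-0.3,0.8,0.3],0],
    [-1,[-0.3,0.8,0.3],0],
    [-1,[-0.3,0.8,0.3],0],
    [-1,[-0.3,0.8,0.2],0],
    [-1,[-0.4,0.8,0.2],0],
    [-1,[-0.4,0.8,0],0],
    [-1,[-0.4,0.8,0],0],
    [-1,[-0.4,0.8,0],0],
    [-1,[-0.3,0.8,0],0],
  ],
)

```text
t: 13.4
position: [0.5235, 0.101, 0.1979]
orientation: [-0.0, 0.701, 0.713, -0.0]
force: [-0.4, -0.3, 0.2]
grip_width: 1.003
```

Call:
arm_command(
  series=[
    [-1,[-0.2,0.6,0],0],
    [-1,[0,0.2,0],0],
    [-1,[0,0,0],0],
    [-1,[0,0,0],0],
    [-1,[0,0,0],0],
    [-1,[0,0,0],0],
    [-1,[0,0,0],0],
    [-1,[0,0,0],0],
    [-1,[0,0,0],0],
    [-1,[0,0,0],0],
  ],
)

```text
t: 14.23
position: [0.5198, 0.1195, 0.1981]
orientation: [0.0, 0.701, 0.713, -0.0]
force: [0.2, -0.1, 0.4]
grip_width: 1.002
```

```bash
python3 - <<'E'
from cell import ctrl
from h import *
o,d=wsave("w8",ctrl,(170,100,220,165),3)
c=wload("w7")
for p in [(115,233),(181,237),(147,203),(149,269)]: print("round rim",onz(c,*p,.008))
E
```

```text
w8 [0.5198 0.1195 0.1981] yaw 1.0
round rim [ 0.42243592 -0.14294314  0.008     ]
round rim [ 0.5040699  -0.14480963  0.008     ]
round rim [ 0.46778099 -0.10701215  0.008     ]
round rim [ 0.46044793 -0.18612146  0.008     ]
```

View pics/w8.png

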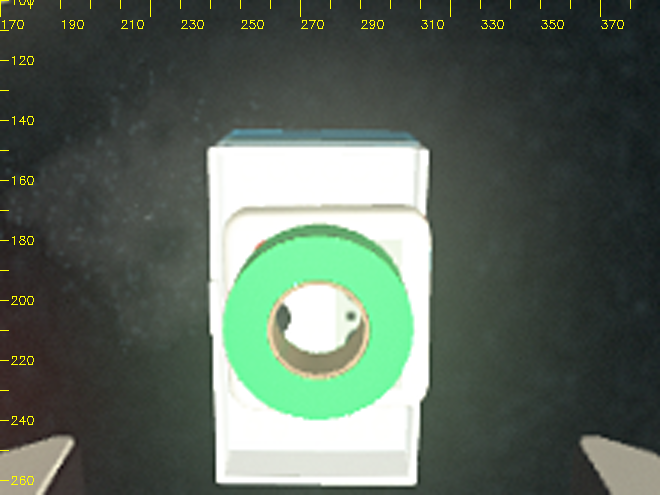

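```bash
python3 - <<'E'
from h import *
c=wload("w8");P=lambda x,y:(170+x/3,100+y/3)
print(onz(c,*P(318,326),.112),onz(c,*P(223,326),.112),onz(c,*P(413,326),.112),onz(c,*P(318,418),.112))
for p in [(227,207),(430,207),(430,405),(222,405)]: print("timer",onz(c,*P(*p),.09))
for p in [(210,148),(428,148),(416,484),(217,484)]: print("box",onz(c,*P(*p),.072))
E
```

```text
[0.51873819 0.12527739 0.112     ] [0.49296018 0.12485154 0.112     ] [0.54448523 0.12571425 0.112     ] [0.51913402 0.09862441 0.112     ]
timer [0.49211644 0.15399165 0.09      ]
timer [0.55021556 0.15499329 0.09      ]
timer [0.5529619  0.09473334 0.09      ]
timer [0.49002138 0.09368751 0.09      ]
box [0.48519541 0.16923957 0.072     ]
box [0.55098114 0.17030642 0.072     ]
box [0.55203225 0.05987139 0.072     ]
box [0.48587192 0.05870963 0.072     ]
```

Call:
arm_command(
  series=[
    [-1,[-0.04,0.22,-0.2],0],
    [-1,[0,0,-0.5],0],
    [-1,[0,0,-0.7],0],
    [-1,[0,0,-0.7],0],
    [-1,[0,0,-0.7],0],
    [-1,[0,0,-0.6],0],
    [-1,[0,0,-0.4],0],
    [-0.8,[0,0,-0.2],0],
    [0,[0,0,-0.06],0],
    [0,[0,0,0],0],
  ],
)

```text
t: 15.12
position: [0.5189, 0.1253, 0.0967]
orientation: [0.0, 0.701, 0.713, 0.0]
force: [-0.7, 0.5, -0.5]
grip_width: 0.834
```

Call:
arm_command(
  series=[
    [1,[0,0,0],0],
    [1,[0,0,0],0],
    [1,[0,0,0],0],
    [1,[0,0,0],0],
    [1,[0,0,0],0],
    [1,[0,0,0],0],
    [1,[0,0,0],0],
    [1,[0,0,0],0],
    [1,[0,0,0.1],0],
    [1,[0,0,0.1],0],
  ],
  newtons=12,
)

```text
t: 15.95
position: [0.5186, 0.1251, 0.1016]
orientation: [-0.0, 0.701, 0.713, -0.0]
force: [0.5, 0.7, -0.1]
grip_width: 0.559
```

Call:
arm_command(
  series=[
    [1,[0,0,0.2],0],
    [1,[0,0,0.3],0],
    [1,[0,0,0.3],0],
    [1,[0,0,0.3],0],
    [1,[0,0,0.3],0],
    [1,[0,0,0.3],0],
    [1,[0,0,0.2],0],
    [1,[0,0,0],0],
    [1,[0,0,0],0],
    [1,[0,0,0],0],
  ],
)

```text
t: 16.78
position: [0.5185, 0.1251, 0.1488]
orientation: [-0.0, 0.701, 0.713, -0.0]
force: [0.4, 0.2, 0.0]
grip_width: 0.558
```

```bash
python3 - <<'E'
from cell import ctrl
from h import *
o,d=wsave("w9",ctrl,(170,100,220,165),3)
save(ctrl.get_image("side"),"s9",(180,150,130,130),4)
E
```

```text
w9 [0.5185 0.1251 0.1488] yaw 1.01
```

View pics/w9.png

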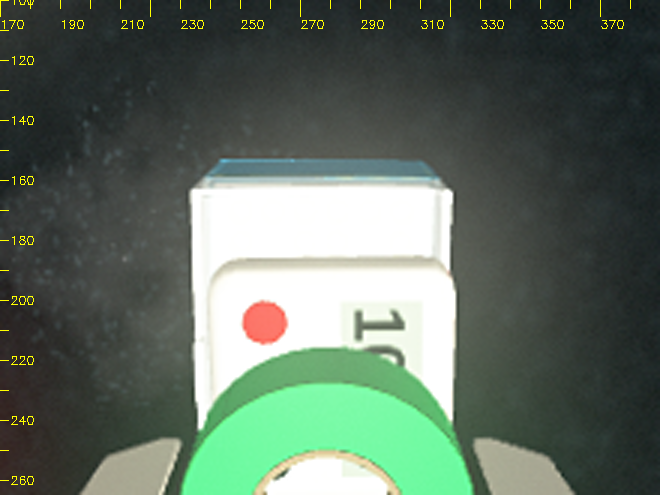

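View pics/s9.png

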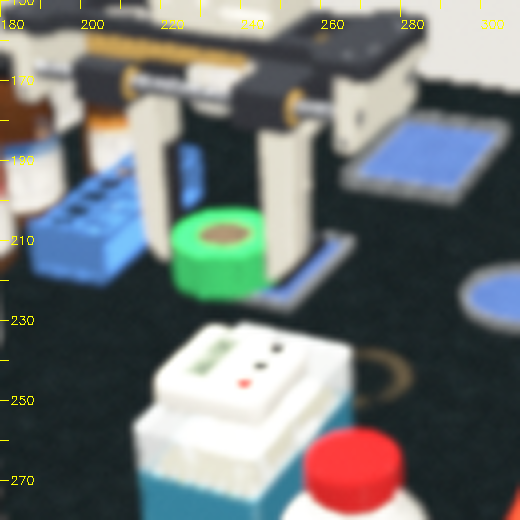

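Call:
arm_command(
  series=[
    [1,[-0.1,-0.3,0],0],
    [1,[-0.2,-0.6,0],0],
    [1,[-0.2,-0.8,0],0],
    [1,[-0.2,-0.8,0],0],
    [1,[-0.2,-0.8,0],0],
    [1,[-0.2,-0.8,0],0],
    [1,[-0.2,-0.8,0],0],
    [1,[-0.2,-0.8,0],0],
    [1,[-0.2,-0.8,0],0],
    [1,[-0.2,-0.8,0],0],
  ],
)

```text
t: 17.72
position: [0.4705, -0.0586, 0.149]
orientation: [-0.0, 0.701, 0.713, -0.0]
force: [0.2, 0.0, 0.3]
grip_width: 0.558
```

Call:
arm_command(
  series=[
    [1,[-0.2,-0.8,0],0],
    [1,[-0.1,-0.8,0],0],
    [1,[-0.08,-0.8,-0.1],0],
    [1,[0,-0.6,-0.3],0],
    [1,[0,-0.34,-0.6],0],
    [1,[0,-0.2,-0.6],0],
    [1,[0,0,-0.4],0],
    [1,[0,0,-0.2],0],
    [1,[0,0,0],0],
    [1,[0,0,0],0],
  ],
)

```text
t: 18.55
position: [0.4618, -0.1455, 0.0944]
orientation: [-0.0, 0.701, 0.713, -0.0]
force: [-0.3, -0.7, 0.7]
grip_width: 0.554
```

```bash
python3 - <<'E'
from cell import ctrl
from h import *
o,d=wsave("w10",ctrl)
save(ctrl.get_image("top"),"t10",(280,140,160,120),5)
E
```

```text
w10 [ 0.4618 -0.1455  0.0944] yaw 1.04
```

View pics/w10.png

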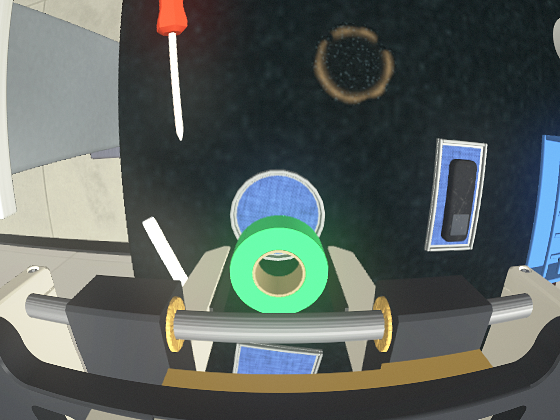

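```bash
python3 - <<'E'
from h import *
c=wload("w10")
print(onz(c,230.5,212,.008),onz(c,325,212,.008),onz(c,278,169.5,.008))
E
```

```text
[ 0.42342567 -0.14328867  0.008     ] [ 0.50090424 -0.1419273   0.008     ] [ 0.46175788 -0.107668    0.008     ]
```

Call:
arm_command(
  series=[
    [1,[0,-0.04,-0.3],0],
    [1,[0,0,-0.6],0],
    [1,[0,0,-0.7],0],
    [1,[0,0,-0.7],0],
    [1,[0,0,-0.5],0],
    [1,[0,0,-0.3],0],
    [1,[0,0,-0.16],0],
    [1,[0,0,-0.06],0],
    [1,[0,0,0],0],
    [1,[0,0,0],0],
  ],
)

```text
t: 19.48
position: [0.4621, -0.147, 0.0117]
orientation: [0.0, 0.701, 0.713, 0.0]
force: [1.0, -0.4, -0.2]
grip_width: 0.556
```

Call:
arm_command(
  series=[
    [1,[0,0,-0.04],0],
    [1,[0,0,-0.03],0],
    [1,[0,0,0],0],
    [1,[0,0,0],0],
    [-0.5,[0,0,0],0],
    [-0.5,[0,0,0],0],
    [-0.5,[0,0,0],0],
    [-0.5,[0,0,0],0],
    [-0.5,[0,0,0],0],
    [-0.5,[0,0,0],0],
  ],
)

```text
t: 20.32
position: [0.4617, -0.1468, 0.0094]
orientation: [-0.0, 0.701, 0.713, -0.0]
force: [-0.6, 0.4, 0.0]
grip_width: 0.746
```

Call:
arm_command(
  series=[
    [-0.5,[0,0,0.1],0],
    [-0.5,[0,0,0.3],0],
    [-0.5,[0,0,0.6],0],
    [-1,[0,0,0.8],0],
    [-1,[0,0,0.8],0],
    [-1,[0,0,0.8],0],
    [-1,[0,0,0.8],0],
    [-1,[0.2,0.2,0.8],0],
    [-1,[0.2,0.4,0.8],0],
    [-1,[0.2,0.6,0.8],0],
  ],
)

```text
t: 21.15
position: [0.4768, -0.117, 0.1762]
orientation: [0.0, 0.701, 0.713, 0.0]
force: [-0.1, -0.7, 0.4]
grip_width: 1.001
```

```bash
python3 - <<'E'
from cell import ctrl
from h import *
o,d=wsave("w11",ctrl)
E
```

```text
w11 [ 0.4768 -0.117   0.1762] yaw 0.95
```

View pics/w11.png

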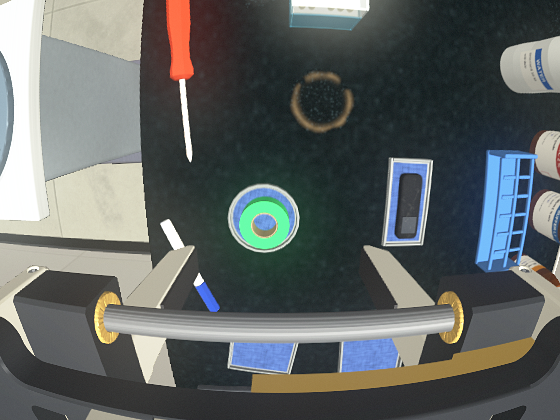

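```bash
python3 - <<'E'
from h import *
c=wload("w11")
print("roll L/R",onz(c,239,223,.025),onz(c,290,223,.025),"top/bot",onz(c,264,197,.025),onz(c,264,250,.025))
print("tray",onz(c,228.5,217,.008),onz(c,299.5,217,.008),onz(c,264,184,.008),onz(c,264,252,.008))
E
```

```text
roll L/R [ 0.43752233 -0.14585813  0.025     ] [ 0.49038121 -0.1449738   0.025     ] top/bot [ 0.46341268 -0.11774693  0.025     ] [ 0.46356762 -0.17572361  0.025     ]
tray [ 0.42403733 -0.14488782  0.008     ] [ 0.50126304 -0.14363416  0.008     ] [ 0.46265845 -0.10783909  0.008     ] [ 0.46290168 -0.18547195  0.008     ]
```

Call:
arm_command(
  series=[
    [-1,[0.1,0.8,0],0],
    [-1,[0.1,0.8,0],0],
    [-1,[0.2,0.8,0],0],
    [-1,[0.2,0.8,0],0],
    [-1,[0.2,0.8,0],0],
    [-1,[0.2,0.8,0],0],
    [-1,[0.2,0.8,0],0],
    [-1,[0.2,0.8,0],0],
    [-1,[0.2,0.8,0],0],
    [-1,[0.2,0.8,0],0],
  ],
)

```text
t: 22.03
position: [0.5217, 0.0841, 0.1747]
orientation: [0.0, 0.701, 0.713, 0.0]
force: [-0.8, 0.7, -0.7]
grip_width: 1.001
```

Call:
arm_command(
  series=[
    [-1,[0,0.7,0],0],
    [-1,[0,0.5,0],0],
    [-1,[0,0.3,0],0],
    [-1,[0,0.1,0],0],
    [-1,[0,0,0],0],
    [-1,[0,0,0],0],
    [-1,[0,0,0],0],
    [-1,[0,0,0],0],
    [-1,[0,0,0],0],
    [-1,[0,0,0],0],
  ],
)

```text
t: 22.87
position: [0.5218, 0.1229, 0.1744]
orientation: [0.0, 0.701, 0.713, 0.0]
force: [0.2, -0.2, 0.2]
grip_width: 1.001
```

```bash
python3 - <<'E'
from cell import ctrl
from h import *
o,d=wsave("w12",ctrl,(190,120,180,150),4)
E
```

```text
w12 [0.5218 0.1229 0.1744] yaw 0.99
```

View pics/w12.png

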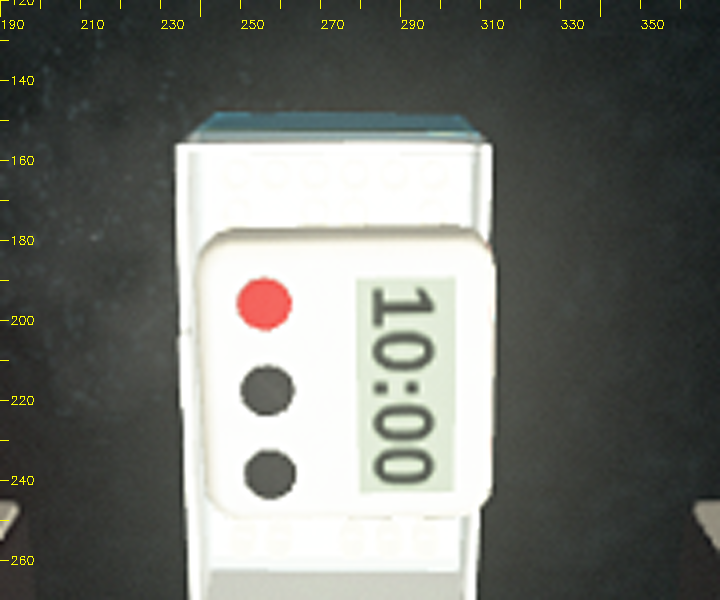

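```bash
python3 - <<'E'
from h import *
c=wload("w12");P=lambda x,y:(190+x/4,120+y/4)
z=.089
for p in [(198,280),(205,495),(496,280),(491,495),(347,230),(347,518),(230,229),(470,228)]: print(p,onz(c,*P(*p),z))
c8=wload("w11")
E
```

```text
(198, 280) [0.4912605  0.14391643 0.089     ]
(205, 495) [0.49190466 0.09769819 0.089     ]
(496, 280) [0.55084902 0.14489821 0.089     ]
(491, 495) [0.55205914 0.09870728 0.089     ]
(347, 230) [0.52090859 0.15445848 0.089     ]
(347, 518) [0.52186043 0.09307442 0.089     ]
(230, 229) [0.49775064 0.15435264 0.089     ]
(470, 228) [0.54522762 0.15534027 0.089     ]
```

Call:
arm_command(
  series=[
    [-1,[0,0.04,-0.2],0],
    [-1,[0,0,-0.5],0],
    [-1,[0,0,-0.7],0],
    [-1,[0,0,-0.7],0],
    [-1,[0,0,-0.6],0],
    [-1,[0,0,-0.5],0],
    [-1,[0,0,-0.4],0],
    [-1,[0,0,-0.2],0],
    [-1,[0,0,-0.03],0],
    [-1,[0,0,0],0],
  ],
)

```text
t: 23.75
position: [0.5218, 0.1242, 0.0787]
orientation: [0.0, 0.701, 0.713, 0.0]
force: [-0.4, -0.3, -0.0]
grip_width: 1.001
```

Call:
arm_command(
  series=[
    [-0.5,[0,0,0],0],
    [1,[0,0,0],0],
    [1,[0,0,0],0],
    [1,[0,0,0],0],
    [1,[0,0,0],0],
    [1,[0,0,0],0],
    [1,[0,0,0],0],
    [1,[0,0,0],0],
    [1,[0,0,0.1],0],
    [1,[0,0,0.1],0],
  ],
  newtons=20,
)

```text
t: 24.58
position: [0.5216, 0.1242, 0.0837]
orientation: [-0.0, 0.701, 0.713, -0.0]
force: [0.3, 1.1, -0.6]
grip_width: 0.638
```

Call:
arm_command(
  series=[
    [1,[0,0,0.2],0],
    [1,[0,0,0.3],0],
    [1,[0,0,0.3],0],
    [1,[0,0,0.3],0],
    [1,[0,0,0.3],0],
    [1,[0,0,0.3],0],
    [1,[0,0,0.2],0],
    [1,[0,0,0],0],
    [1,[0,0,0],0],
    [1,[0,0,0],0],
  ],
)

```text
t: 25.42
position: [0.5215, 0.1241, 0.1309]
orientation: [-0.0, 0.701, 0.713, -0.0]
force: [-0.6, -0.5, -2.3]
grip_width: 0.632
```

```bash
python3 - <<'E'
from cell import ctrl
from h import *
o,d=wsave("w13",ctrl,(170,100,220,165),3)
save(ctrl.get_image("side"),"s13",(180,150,130,130),4)
E
```

```text
w13 [0.5215 0.1241 0.1309] yaw 1.01
```

View pics/w13.png

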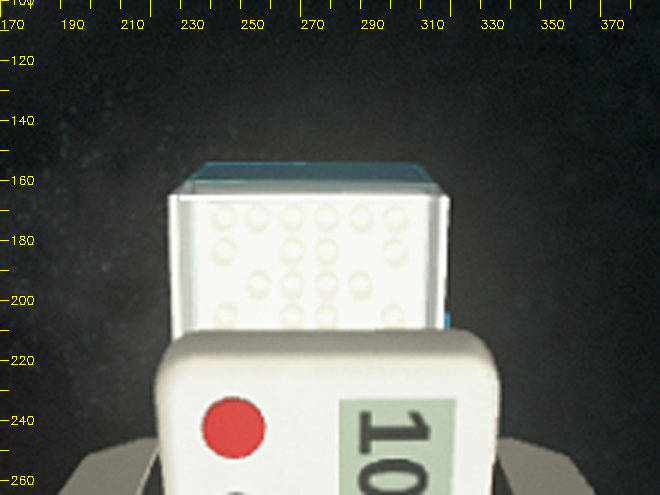

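View pics/s13.png

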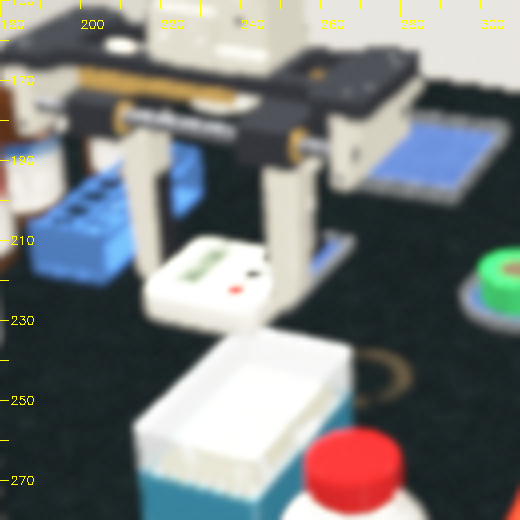

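Call:
arm_command(
  series=[
    [1,[-0.1,-0.3,0.1],0],
    [1,[-0.1,-0.6,0.1],0],
    [1,[-0.1,-0.8,0],0],
    [1,[-0.1,-0.8,0],0],
    [1,[-0.1,-0.8,0],0],
    [1,[-0.1,-0.8,0],0],
    [1,[-0.1,-0.8,0],0],
    [1,[-0.1,-0.8,0],0],
    [1,[-0.1,-0.8,0],0],
    [1,[-0.1,-0.8,0],0],
  ],
)

```text
t: 26.35
position: [0.4961, -0.0597, 0.1361]
orientation: [-0.0, 0.701, 0.713, -0.0]
force: [0.9, -1.2, -1.4]
grip_width: 0.638
```

Call:
arm_command(
  series=[
    [1,[-0.1,-0.8,0],-0.006],
    [1,[-0.1,-0.8,0],-0.006],
    [1,[-0.1,-0.8,0],-0.006],
    [1,[-0.1,-0.8,0],-0.006],
    [1,[-0.1,-0.8,0],-0.006],
    [1,[-0.1,-0.8,0],-0.006],
    [1,[-0.2,-0.8,0],-0.006],
    [1,[-0.2,-0.8,0],-0.006],
    [1,[-0.2,-0.8,0],-0.006],
    [1,[-0.2,-0.8,0],0],
  ],
)

```text
t: 27.18
position: [0.4608, -0.2595, 0.1361]
orientation: [-0.0, 0.759, 0.651, -0.0]
force: [0.6, -0.9, -2.0]
grip_width: 0.635
```

Call:
arm_command(
  series=[
    [1,[-0.1,-0.8,0],0],
    [1,[0,-0.6,0],0],
    [1,[0,-0.38,-0.1],0],
    [1,[0,-0.2,-0.2],0],
    [1,[0,0,-0.4],0],
    [1,[0,0,-0.5],0],
    [1,[0,0,-0.4],0],
    [1,[0,0,-0.2],0],
    [1,[0,0,0],0],
    [1,[0,0,0],0],
  ],
)

```text
t: 28.02
position: [0.4593, -0.3074, 0.0909]
orientation: [-0.0, 0.759, 0.652, -0.0]
force: [-0.0, 0.3, -0.1]
grip_width: 0.635
```

```bash
python3 - <<'E'
from cell import ctrl
from h import *
o,d=wsave("w14",ctrl)
save(ctrl.get_image("side"),"s14",(260,120,140,110),5)
E
```

```text
w14 [ 0.4593 -0.3074  0.0909] yaw -8.68
```

View pics/w14.png

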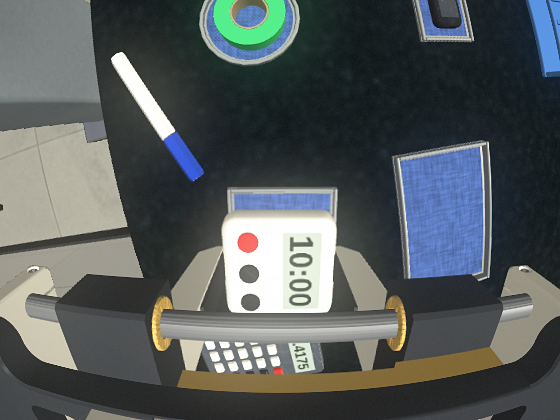

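View pics/s14.png

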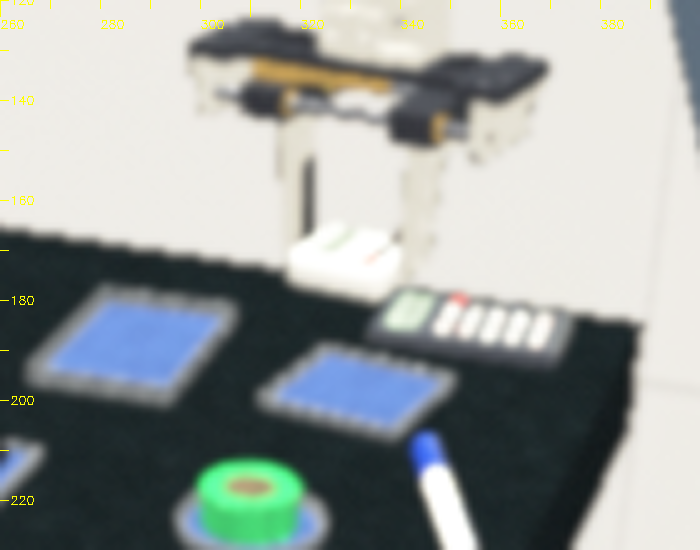

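```bash
python3 - <<'E'
from h import *
c=wload("w14")
a=onz(c,228,188,.008);b=onz(c,337,188,.008);print(a,b,np.linalg.norm(a-b))
m=(a+b)/2;u=(b-a)/np.linalg.norm(b-a);n=np.array([u[1],-u[0],0]);print("centre",m+n*.044,np.degrees(np.arctan2(u[1],u[0])))
q=[onz(c,*p,.012) for p in [(393,157),(488,142),(492,273)]];print("oblong",np.round(q,4))
for h in [(273.5,184)]:pass
E
```

```text
[ 0.42429063 -0.2777361   0.008     ] [ 0.50994769 -0.29079108  0.008     ] 0.08664620203259842
centre [ 0.46048968 -0.32776129  0.008     ] -8.665750514996576
oblong [[ 0.5576 -0.2711  0.012 ]
 [ 0.6518 -0.2671  0.012 ]
 [ 0.6642 -0.3984  0.012 ]]
```

Call:
arm_command(
  series=[
    [1,[0.04,-0.3,0],0],
    [1,[0,-0.4,-0.1],0],
    [1,[0,-0.12,-0.4],0],
    [1,[0,0,-0.7],0],
    [1,[0,0,-0.7],0],
    [1,[0,0,-0.6],0],
    [1,[0,0,-0.4],0],
    [1,[0,0,-0.2],0],
    [1,[0,0,-0.06],0],
    [1,[0,0,0],0],
  ],
)

```text
t: 28.95
position: [0.4603, -0.3285, 0.0121]
orientation: [0.0, 0.759, 0.651, -0.0]
force: [-0.0, -0.2, -0.8]
grip_width: 0.637
```

Call:
arm_command(
  series=[
    [1,[0,0,-0.03],0],
    [1,[0,0,-0.03],0],
    [1,[0,0,-0.03],0],
    [1,[0,0,0],0],
    [1,[0,0,0],0],
    [1,[0,0,0],0],
    [1,[0,0,0],0],
    [1,[0,0,0],0],
    [1,[0,0,0],0],
    [1,[0,0,0],0],
  ],
)

```text
t: 29.78
position: [0.4605, -0.3285, 0.0102]
orientation: [0.0, 0.759, 0.651, 0.0]
force: [-0.0, -0.2, 6.0]
grip_width: 0.638
```

```bash
python3 - <<'E'
from cell import ctrl
from h import *
o,d=wsave("w15",ctrl,(190,130,200,150),4);print(o["force"])
E
```

```text
w15 [ 0.4605 -0.3285  0.0102] yaw -8.71
[-0.01193269 -0.20169499  5.99273404]
```

View pics/w15.png

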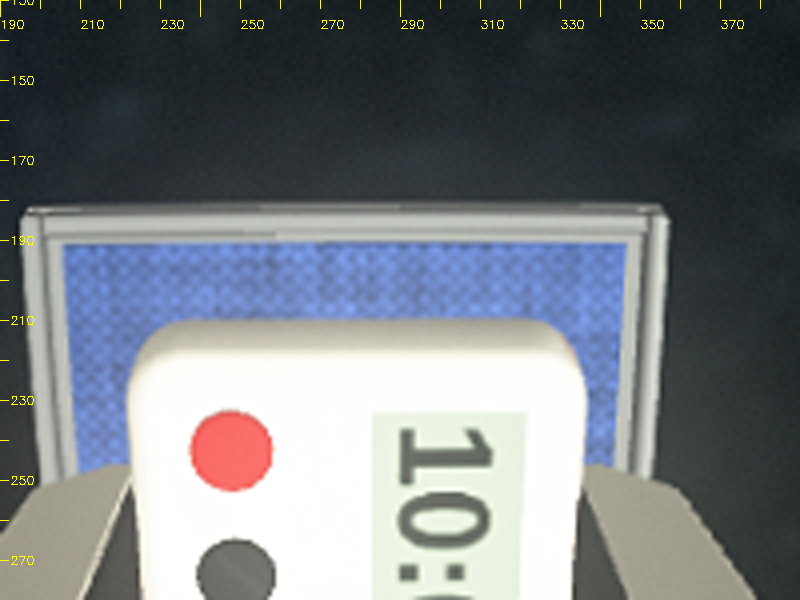

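Call:
arm_command(
  series=[
    [-0.6,[0,0,0],0],
    [-0.6,[0,0,0],0],
    [-0.6,[0,0,0],0],
    [-0.6,[0,0,0],0],
    [-0.6,[0,0,0],0],
    [-0.6,[0,0,0],0],
    [-0.6,[0,0,0.1],0],
    [-0.6,[0,0,0.3],0],
    [-0.8,[0,0,0.5],0],
    [-1,[0,0,0.7],0],
  ],
)

```text
t: 30.67
position: [0.4599, -0.328, 0.0505]
orientation: [-0.001, 0.759, 0.651, -0.0]
force: [-0.2, 0.0, 0.2]
grip_width: 0.895
```

Call:
arm_command(
  series=[
    [-1,[0,0,0.8],0],
    [-1,[0,0,0.8],0],
    [-1,[0,0.1,0.8],0],
    [-1,[0.1,0.3,0.8],0],
    [-1,[0.2,0.5,0.8],0],
    [-1,[0.4,0.5,0.6],0.006],
    [-1,[0.6,0.5,0.2],0.006],
    [-1,[0.6,0.5,0.1],0.006],
    [-1,[0.6,0.5,0],0.006],
    [-1,[0.6,0.5,0],0.006],
  ],
)

```text
t: 31.5
position: [0.5385, -0.2427, 0.1742]
orientation: [0.001, 0.727, 0.687, 0.0]
force: [-1.0, 0.3, 0.2]
grip_width: 0.998
```

Call:
arm_command(
  series=[
    [-1,[0.6,0.3,0],0.006],
    [-1,[0.4,0.2,0],0.006],
    [-1,[0.2,0,0],0.006],
    [-1,[0,0,0],0.006],
    [-1,[0,0,0],0],
    [-1,[0,0,0],0],
    [-1,[0,0,0],0],
    [-1,[0,0,0],0],
    [-1,[0,0,0],0],
    [-1,[0,0,0],0],
  ],
)

```text
t: 32.33
position: [0.5676, -0.231, 0.1724]
orientation: [0.0, 0.701, 0.713, -0.0]
force: [-0.1, 0.1, -0.4]
grip_width: 1.0
```

```bash
python3 - <<'E'
from cell import ctrl
from h import *
o,d=wsave("w16",ctrl)
E
```

```text
w16 [ 0.5676 -0.231   0.1724] yaw 0.99
```

View pics/w16.png

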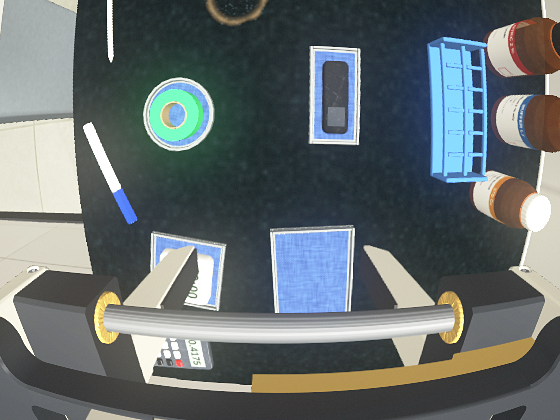

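```bash
python3 - <<'E'
from h import *
from cell import ctrl
c=wload("w16")
a=onz(c,270,230,.012);b=onz(c,354.5,226,.012);print(a,b,np.linalg.norm(a-b))
m=(a+b)/2;u=(b-a)/np.linalg.norm(b-a);n=np.array([u[1],-u[0],0]);print("centre",m+n*.068,np.degrees(np.arctan2(u[1],u[0])))
l=onz(c,272,310,.012);r=onz(c,351,310,.012);print(l,r,np.degrees(np.arctan2(*(l-a)[:2]))+180,np.degrees(np.arctan2(*(r-b)[:2]))+180)
ct=cam(ctrl.get_image("top"))
P=lambda x,y:(280+x/5,140+y/5)
q=np.array([onz(ct,*P(*p),.010) for p in [(404,75),(655,53),(676,217),(424,243)]]);print(q,q.mean(0))
e=q[1]-q[0];print(np.degrees(np.arctan2(-e[0],e[1]))+180, [np.linalg.norm(q[i]-q[i-1]) for i in range(4)])
e=q[2]-q[3];print(np.degrees(np.arctan2(-e[0],e[1]))+180)
E
```

```text
[ 0.56033567 -0.27019704  0.012     ] [ 0.65192292 -0.26446015  0.012     ] 0.09176675215525772
centre [ 0.61038038 -0.33519559  0.012     ] 3.5842363042311898
[ 0.56341838 -0.37216587  0.012     ] [ 0.65951331 -0.37300592  0.012     ] 358.2683677373974 355.9999318745737
[[ 0.64714652 -0.266306    0.01      ]
 [ 0.65469217 -0.40365349  0.01      ]
 [ 0.56314114 -0.40830962  0.01      ]
 [ 0.55335879 -0.2717981   0.01      ]] [ 0.60458465 -0.3375168   0.01      ]
3.144576025630073 [np.float64(0.0939484013560208), np.float64(0.13755460055991264), np.float64(0.09166935434968222), np.float64(0.1368615719214603)]
4.09878274058741
```

Call:
arm_command(
  series=[
    [-1,[0,0.6,0],0],
    [-1,[-0.1,0.8,0],0],
    [-1,[-0.1,0.9,0],0],
    [-1,[-0.1,0.9,0],0],
    [-1,[-0.1,0.9,0],0],
    [-1,[-0.1,0.9,0],0],
    [-1,[-0.1,0.9,0],0],
    [-1,[-0.2,0.9,0],0],
    [-1,[-0.2,0.9,0],0],
    [-1,[-0.2,0.9,0],0],
  ],
)

```text
t: 33.27
position: [0.5371, -0.014, 0.1724]
orientation: [-0.0, 0.701, 0.713, 0.0]
force: [0.0, 0.6, 0.0]
grip_width: 1.0
```

Call:
arm_command(
  series=[
    [-1,[-0.2,0.9,0],0],
    [-1,[-0.2,0.9,0],0],
    [-1,[-0.2,0.9,0],0],
    [-1,[-0.2,0.9,0],0],
    [-1,[0,0.7,0],0],
    [-1,[0,0.4,0],0],
    [-1,[0,0.2,0],0],
    [-1,[0,0.1,0],0],
    [-1,[0,0,0],0],
    [-1,[0,0,0],0],
  ],
)

```text
t: 34.1
position: [0.5178, 0.1086, 0.1723]
orientation: [0.0, 0.701, 0.713, -0.0]
force: [-0.7, 0.2, 0.5]
grip_width: 0.996
```

```bash
python3 - <<'E'
from cell import ctrl
from h import *
o,d=wsave("w17",ctrl)
save(d,"w17b",(190,100,180,150),4)
ct=cam(ctrl.get_image("top"));print("bottle cap",onz(ct,156,256,.15),"base right edge",onz(ct,185,256,.0),"screwdriver",onz(ct,247,261,.011))
E
```

```text
w17 [0.5178 0.1086 0.1723] yaw 0.99
bottle cap [0.38459638 0.25170448 0.15      ] base right edge [0.38625588 0.22044466 0.        ] screwdriver [0.36789378 0.05178491 0.011     ]
```

View pics/w17b.png

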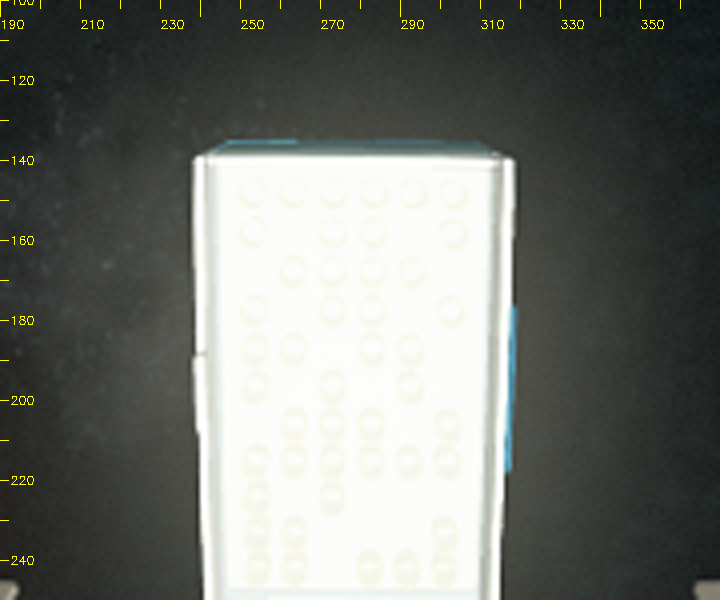

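```bash
python3 - <<'E'
from h import *
c=wload("w17");P=lambda x,y:(190+x/4,100+y/4)
for p in [(194,165),(205,565),(515,165),(500,565),(355,157)]: print(p,onz(c,*P(*p),.072))
E
```

```text
(194, 165) [0.48491088 0.16759459 0.072     ]
(205, 565) [0.48623403 0.07977172 0.072     ]
(515, 165) [0.55097804 0.16871734 0.072     ]
(500, 565) [0.55176646 0.08085782 0.072     ]
(355, 157) [0.51801647 0.16952078 0.072     ]
```

View pics/w17.png

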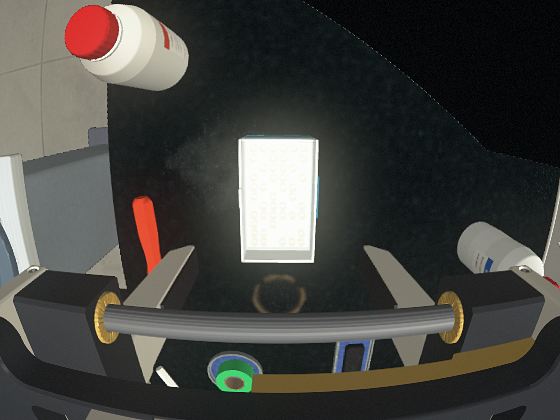

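Call:
arm_command(
  series=[
    [-1,[0.03,0.24,-0.1],0],
    [-1,[0,0,-0.4],0],
    [-1,[0,0,-0.6],0],
    [-1,[0,0,-0.6],0],
    [-1,[0,0,-0.6],0],
    [-1,[0,0,-0.6],0],
    [-1,[0,0,-0.6],0],
    [-1,[0,0,-0.6],0],
    [-1,[0,0,-0.6],0],
    [-1,[0,0,-0.4],0],
  ],
)

```text
t: 35.03
position: [0.5177, 0.115, 0.0428]
orientation: [-0.001, 0.701, 0.713, -0.001]
force: [-0.3, -0.4, -0.3]
grip_width: 1.0
```

Call:
arm_command(
  series=[
    [-1,[0,0,-0.4],0],
    [-1,[0,0,-0.2],0],
    [-1,[0,0,0],0],
    [-1,[0,0,0],0],
    [1,[0,0,0],0],
    [1,[0,0,0],0],
    [1,[0,0,0],0],
    [1,[0,0,0],0],
    [1,[0,0,0],0],
    [1,[0,0,0],0],
  ],
  newtons=30,
)

```text
t: 35.87
position: [0.5184, 0.1152, 0.0301]
orientation: [-0.0, 0.701, 0.713, -0.0]
force: [-2.1, 0.3, 3.6]
grip_width: 0.708
```

Call:
arm_command(
  series=[
    [1,[0,0,0],0],
    [1,[0,0,0],0],
    [1,[0,0,0.1],0],
    [1,[0,0,0.2],0],
    [1,[0,0,0.3],0],
    [1,[0,0,0.3],0],
    [1,[0,0,0.3],0],
    [1,[0,0,0.2],0],
    [1,[0,0,0],0],
    [1,[0,0,0],0],
  ],
)

```text
t: 36.7
position: [0.5186, 0.1152, 0.0652]
orientation: [0.0, 0.701, 0.713, 0.0]
force: [0.4, -0.2, -1.3]
grip_width: 0.706
```

```bash
python3 - <<'E'
from cell import ctrl
from h import *
o,d=wsave("w18",ctrl)
save(ctrl.get_image("side"),"s18",(180,170,140,130),5)
E
```

```text
w18 [0.5186 0.1152 0.0652] yaw 1.01
```

View pics/s18.png

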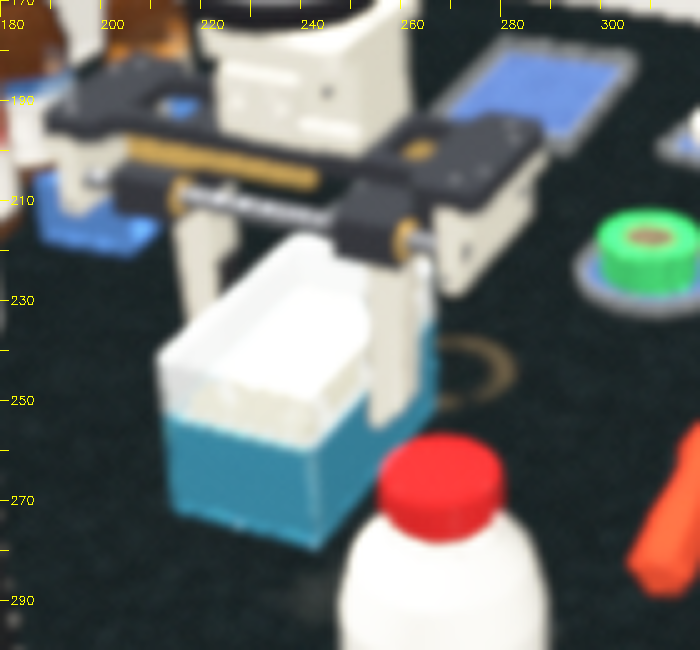

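View pics/w18.png

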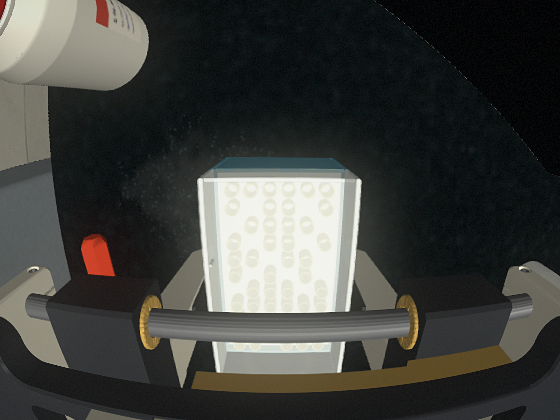

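Call:
arm_command(
  series=[
    [1,[0,0,0.3],0],
    [1,[0,-0.2,0.5],0],
    [1,[0,-0.4,0.4],0],
    [1,[0.1,-0.6,0.2],0],
    [1,[0.1,-0.8,0],0],
    [1,[0.1,-0.8,0],0],
    [1,[0.2,-0.8,0],0],
    [1,[0.2,-0.8,0],0],
    [1,[0.2,-0.8,0],0],
    [1,[0.2,-0.8,0],0],
  ],
)

```text
t: 37.63
position: [0.5461, -0.0364, 0.1004]
orientation: [0.0, 0.701, 0.713, 0.0]
force: [0.7, 0.5, -1.3]
grip_width: 0.713
```

Call:
arm_command(
  series=[
    [1,[0.2,-0.8,0],0.002],
    [1,[0.2,-0.8,0],0.002],
    [1,[0.2,-0.8,0],0.002],
    [1,[0.2,-0.8,0],0.002],
    [1,[0.2,-0.8,0],0.002],
    [1,[0.2,-0.8,0],0.002],
    [1,[0.2,-0.8,0],0.002],
    [1,[0.2,-0.8,0],0],
    [1,[0.2,-0.8,0],0],
    [1,[0.2,-0.8,0],0],
  ],
)

```text
t: 38.47
position: [0.5958, -0.2365, 0.1003]
orientation: [0.0, 0.685, 0.728, -0.0]
force: [-0.2, -0.6, -1.9]
grip_width: 0.706
```

Call:
arm_command(
  series=[
    [1,[0.2,-0.8,0],0],
    [1,[0.2,-0.8,0],0],
    [1,[0.1,-0.6,0],0],
    [1,[0,-0.4,0],0],
    [1,[0,-0.2,0],0],
    [1,[0,0,0],0],
    [1,[0,0,0],0],
    [1,[0,0,0],0],
    [1,[0,0,0],0],
    [1,[0,0,0],0],
  ],
)

```text
t: 39.3
position: [0.6085, -0.3042, 0.1]
orientation: [-0.0, 0.685, 0.729, 0.0]
force: [0.4, 0.0, -2.3]
grip_width: 0.712
```

```bash
python3 - <<'E'
from cell import ctrl
from h import *
o,d=wsave("w19",ctrl)
save(ctrl.get_image("side"),"s19",(200,100,180,130),4)
E
```

```text
w19 [ 0.6085 -0.3042  0.1   ] yaw 3.57
```

View pics/w19.png

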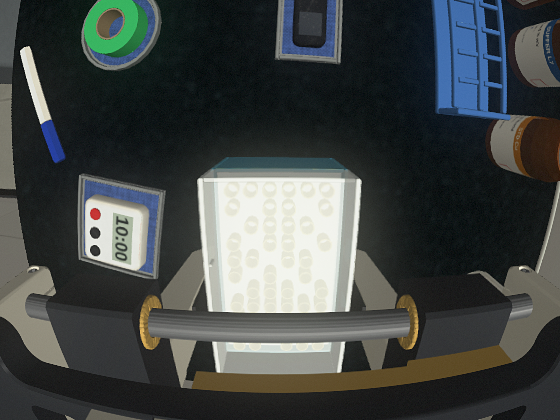

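View pics/s19.png

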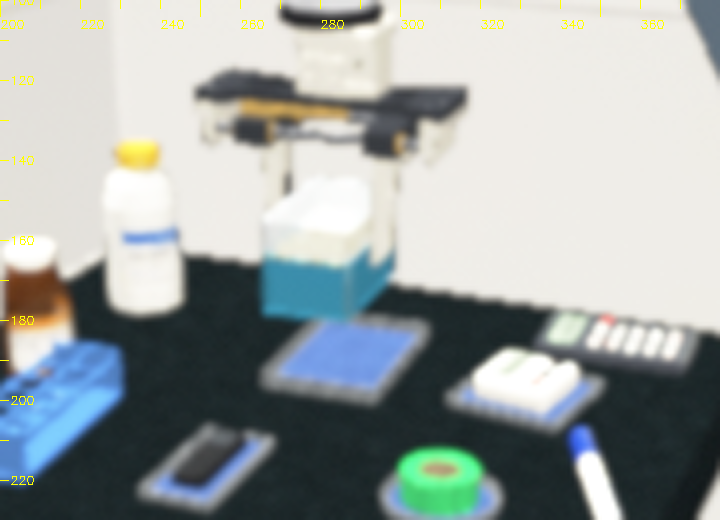

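```bash
python3 - <<'E'
from h import *
from cell import ctrl
c=cam(ctrl.get_image("side"));P=lambda x,y:(200+x/4,100+y/4)
q=np.array([onz(c,*P(*p),.01) for p in [(312,318),(430,323),(378,400),(262,382)]]);print(q,q.mean(0))
E
```

```text
[[ 0.66127077 -0.38213845  0.01      ]
 [ 0.56771563 -0.41026156  0.01      ]
 [ 0.5509476  -0.25580252  0.01      ]
 [ 0.64342116 -0.25084639  0.01      ]] [ 0.60583879 -0.32476223  0.01      ]
```

Call:
arm_command(
  series=[
    [1,[0.04,-0.3,0],0],
    [1,[0,-0.5,0],0],
    [1,[0,-0.3,0],0],
    [1,[0,-0.14,-0.1],0],
    [1,[0,0,-0.2],0],
    [1,[0,0,-0.4],0],
    [1,[0,0,-0.5],0],
    [1,[0,0,-0.4],0],
    [1,[0,0,-0.2],0],
    [1,[0,0,0],0],
  ],
)

```text
t: 40.28
position: [0.6087, -0.335, 0.0527]
orientation: [-0.001, 0.685, 0.729, -0.0]
force: [0.2, 0.1, -1.6]
grip_width: 0.704
```

```bash
python3 - <<'E'
from cell import ctrl
from h import *
o,d=wsave("w20",ctrl)
save(ctrl.get_image("side"),"s20",(240,130,100,80),7)
save(ctrl.get_image("top"),"t20",(340,130,100,80),7)
E
```

```text
w20 [ 0.6087 -0.335   0.0527] yaw 3.55
```

View pics/s20.png

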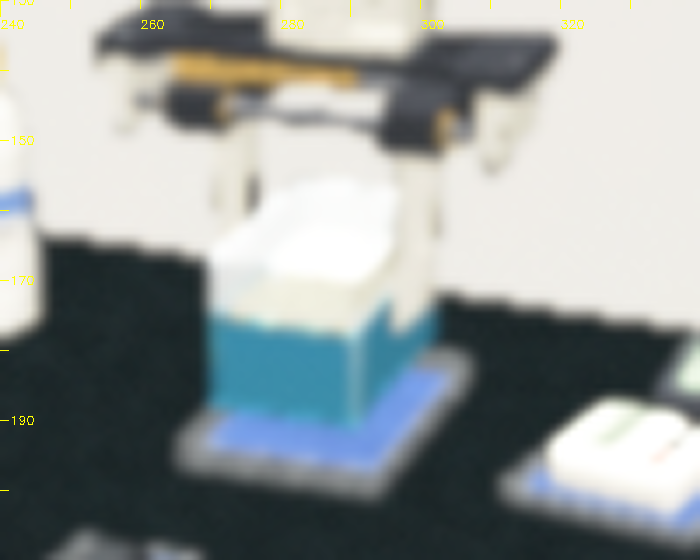

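View pics/w20.png

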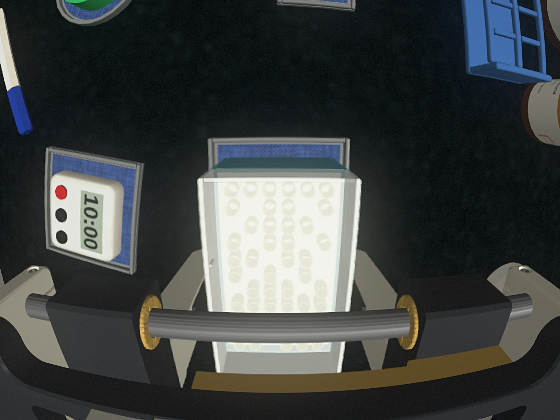

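```bash
python3 - <<'E'
from h import *
c=wload("w20")
a=onz(c,208,139,.012);b=onz(c,350,138.5,.012);print(a,b,np.linalg.norm(a-b))
m=(a+b)/2;u=(b-a)/np.linalg.norm(b-a);n=np.array([u[1],-u[0],0]);print("centre",m+n*.068,np.degrees(np.arctan2(u[1],u[0])))
z=.0527-.0301  # box underside
a=onz(c,217,158.5,z+.0);b=onz(c,342,158.5,z);print("box lower far edge?",a,b,np.linalg.norm(a-b))
a=onz(c,199,179,z+.072);b=onz(c,360,179,z+.072);m=(a+b)/2;print("box top far edge",a,b,np.linalg.norm(a-b),m+n*.055)
E
```

```text
[ 0.56003533 -0.27232553  0.012     ] [ 0.65167367 -0.26630223  0.012     ] 0.0918360826957993
centre [ 0.61031445 -0.33716747  0.012     ] 3.7605879358890837
box lower far edge? [ 0.56837932 -0.2834884   0.0226    ] [ 0.64542116 -0.27868669  0.0226    ] 0.07719133051941111
box top far edge [ 0.5745075  -0.28257963  0.0946    ] [ 0.63893784 -0.27856814  0.0946    ] 0.06455509881804178 [ 0.61032998 -0.33545546  0.0946    ]
```

Call:
arm_command(
  series=[
    [1,[0.02,-0.06,-0.1],0],
    [1,[0,0,-0.2],0],
    [1,[0,0,-0.2],0],
    [1,[0,0,-0.1],0],
    [1,[0,0,-0.1],0],
    [1,[0,0,-0.04],0],
    [1,[0,0,-0.02],0],
    [1,[0,0,0],0],
    [1,[0,0,0],0],
    [1,[0,0,0],0],
  ],
)

```text
t: 41.27
position: [0.6101, -0.3374, 0.0361]
orientation: [0.0, 0.685, 0.729, 0.0]
force: [0.7, -0.3, -1.1]
grip_width: 0.709
```

Call:
arm_command(
  series=[
    [1,[0,0,-0.04],0],
    [1,[0,0,-0.04],0],
    [1,[0,0,-0.02],0],
    [1,[0,0,0],0],
    [1,[0,0,0],0],
    [1,[0,0,0],0],
    [1,[0,0,0],0],
    [1,[0,0,0],0],
    [1,[0,0,0],0],
    [1,[0,0,0],0],
  ],
)

```text
t: 42.1
position: [0.61, -0.3373, 0.0334]
orientation: [0.0, 0.685, 0.729, 0.0]
force: [-0.2, 0.0, -1.9]
grip_width: 0.708
```

Call:
arm_command(
  series=[
    [1,[0,0,-0.02],0],
    [1,[0,0,0],0],
    [1,[0,0,0],0],
    [1,[0,0,0],0],
    [1,[0,0,0],0],
    [1,[0,0,-0.02],0],
    [1,[0,0,0],0],
    [1,[0,0,0],0],
    [1,[0,0,0],0],
    [1,[0,0,0],0],
  ],
)

```text
t: 42.93
position: [0.61, -0.3374, 0.0332]
orientation: [0.0, 0.685, 0.729, -0.0]
force: [-3.5, 2.7, 8.8]
grip_width: 0.708
```

Call:
arm_command(
  series=[
    [-1,[0,0,0],0],
    [-1,[0,0,0],0],
    [-1,[0,0,0],0],
    [-1,[0,0,0],0],
    [-1,[0,0,0],0],
    [-1,[0,0,0],0],
    [-1,[0,0,0],0],
    [-1,[0,0,0.1],0],
    [-1,[0,0,0.3],0],
    [-1,[0,0,0.5],0],
  ],
)

```text
t: 43.77
position: [0.6094, -0.337, 0.0547]
orientation: [-0.001, 0.685, 0.729, -0.0]
force: [-0.5, -0.1, -0.1]
grip_width: 1.001
```

Call:
arm_command(
  series=[
    [-1,[0,0,0.7],0],
    [-1,[0,0,0.8],0],
    [-1,[0,0,0.8],0],
    [-1,[0,0,0.8],0],
    [-1,[0,0,0.8],0],
    [-1,[0,0,0.8],0],
    [-1,[0,0.1,0.8],0],
    [-1,[-0.1,0.4,0.8],0],
    [-1,[-0.2,0.6,0.6],0],
    [-1,[-0.2,0.8,0.2],0],
  ],
)

```text
t: 44.6
position: [0.5979, -0.2904, 0.2365]
orientation: [0.002, 0.685, 0.728, 0.001]
force: [0.4, 0.7, 0.0]
grip_width: 1.003
```

Call:
arm_command(
  series=[
    [-1,[-0.2,0.8,0],0],
    [-1,[-0.2,0.8,0],0],
    [-1,[-0.1,0.4,0],0],
    [-1,[0,0,0],0],
    [-1,[0,0,0],0],
    [-1,[0,0,0],0],
    [-1,[0,0,0],0],
    [-1,[0,0,0],0],
    [-1,[0,0,0],0],
    [-1,[0,0,0],0],
  ],
)

```text
t: 45.43
position: [0.5849, -0.2402, 0.2322]
orientation: [-0.0, 0.685, 0.728, -0.0]
force: [0.1, 0.5, 0.0]
grip_width: 1.0
```

```bash
python3 - <<'E'
from cell import ctrl
from h import *
o,d=wsave("w21",ctrl)
d=ctrl.get_image("side");save(d,"s21",(180,120,190,140),4)
cv2.imwrite("pics/t21.png",ctrl.get_image("top")["pixels"][:,:,::-1])
print(np.round(o["force"],1),np.abs(o["qd"]).max())
E
```

```text
w21 [ 0.5849 -0.2402  0.2322] yaw 3.51
[0.1 0.5 0. ] 0.0030668422364410067
```

View pics/w21.png

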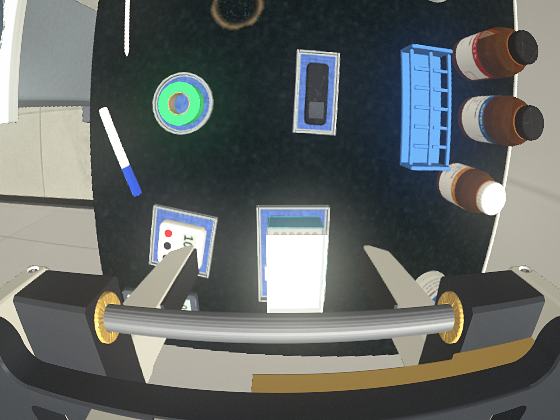

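View pics/s21.png

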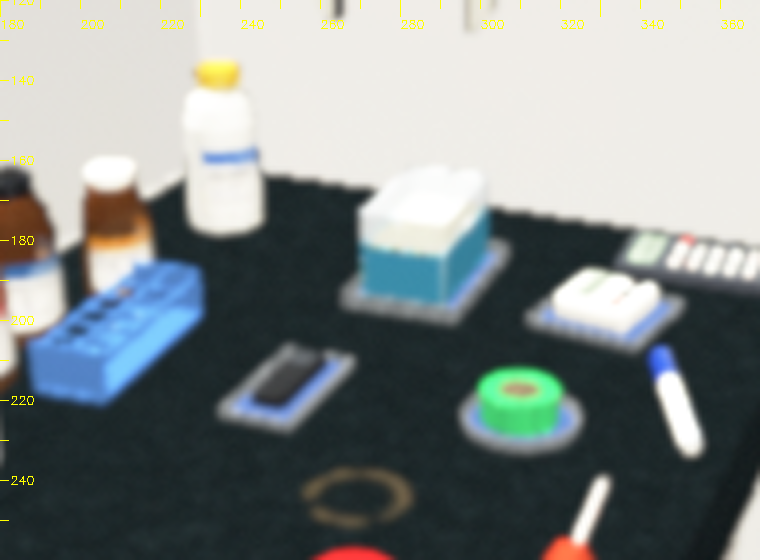

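View pics/t21.png

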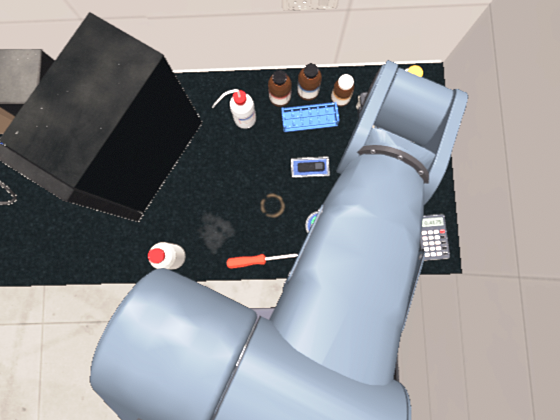

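```bash
python3 - <<'E'
from h import *
c=wload("w21")
def edge(a,b,z,d):
    a=onz(c,*a,z);b=onz(c,*b,z);u=(b-a)/np.linalg.norm(b-a);n=np.array([u[1],-u[0],0]);return np.round(((a+b)/2+n*d)[:2],4),round(float(np.linalg.norm(b-a)),4)
print("tray",edge((257,207.5),(329.5,206.5),.012,.068));print("box",edge((267,235),(328.5,234.5),.075,.055))
def cen(ps,z):return np.round(np.mean([onz(c,*p,z) for p in ps],0)[:2],4)
print("narrow",cen([(297,50),(340,52),(335,135),(293,131)],.007),"lighter",cen([(308,63),(328,64),(324,125),(304,124)],.014))
c=wload("w19")
print("sq",cen([(80,175),(165,189),(158,277),(79,266)],.008),"timer",cen([(86,195),(150,206),(146,271),(84,262)],.021))
E
```

```text
tray (array([ 0.6115, -0.3369]), 0.0903)
box (array([ 0.613 , -0.3371]), 0.0659)
narrow [ 0.6246 -0.1261] lighter [ 0.6235 -0.1296]
sq [ 0.4615 -0.3286] timer [ 0.4654 -0.3292]
```

All four are within about 4 mm of their tray centres, flat, and released. Bottle and screwdriver are unmoved. I'm handing the job in.

```bash
python3 -c "
from cell import ctrl
print(ctrl.sign_off())"
```

```text
the job is handed in; nothing more can be done
None
```

I took the pile apart from the top down, set each thing in its tray, and handed the job in at about 45.6 s of the 125 s allowed. The sign-off gives no verdict, so what follows is from my own last checks.

| Thing | Tray | Measured offset from tray centre |
|---|---|---|
| Lighter | narrow | about 4 mm |
| Label roll | round | about 1 mm |
| Timer | square | about 4 mm |
| Tip box | oblong | about 2 mm |

- **Setting down:** I lowered the timer and the tip box until the wrist force showed contact (6 N and about 9 N), then released them. The lighter and roll went down to a height worked out from the known tray floor, with no clear contact force, and were released there.
- **State at the end:** The last side and wrist pictures show all four standing flat, with the gripper open and well clear. I judged flatness by eye and did not measure tilt. In the last top picture the bottle and screwdriver sit where they were at the start.
- **Lighter grip:** My first grip held only the top 3 mm or so of the lighter. I set it back down on the roll and gripped it about 3 mm lower before moving it.
- **Disagreement between cameras:** The top camera put the trays 4–6 mm nearer in x than the wrist camera did. I went with the wrist camera, or a value between the two for the narrow tray. If the top camera is right, the lighter, roll and timer would still be within about 10 mm of centre and the tip box just under, against the 15 mm limit.
- **Grip width on the timer:** It read about 59 mm against the stated 62 mm. I don't know why, but the grip held.

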